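# Press three dowels into a cabinet rail with a hand-cranked press

### The job

Set the white rail down in the nest of the dowel press's feed carriage with its three dowels facing the ram, then wind the crank three full turns clockwise so that the ram drives every dowel in, and let go. Keep the crank turning at a steady, unhurried pace through the heavy part of each turn, about 3 to 8 seconds a turn, without stopping on the way or letting it race when the load lets go, and do not strain its grip sideways; leave the other things on the table alone.

Things in the scene. Friction and masses are not known exactly. Their poses are not given: they have to be found in the camera images.
- rail: loose white bar, 130 (x) by 44 (y) by 40 (z) mm, about 0.16 kg. Origin: centre of its underside. Three wooden dowels of 8 mm diameter stand out 23 mm from its -y side, 12 mm above the underside, at x = -32, 0 and +32 mm. Higher than 17 mm both long sides are clear for gripping across the 44 mm
- dowel_a (a joint): how far the dowel at rail x = -32 mm has been pushed into the rail (m): 0 standing out 23 mm, 0.016 the most; it moves against about 6 N of friction. A good press stroke of the ram drives it 8 to 12 mm
- dowel_b (a joint): the same for the dowel at rail x = 0
- dowel_c (a joint): the same for the dowel at rail x = +32 mm
- press: fixed grey bench press, 0.27 by 0.33 m in plan. Origin: on the table under the crank's upright axis. z up. Its steel ram slides along +y, its centre line 42 mm above the table, and is driven by the crank through a connecting rod; the feed carriage lies beyond the ram at y = +183 mm and moves along -x
- nest (a point): centre of the inner floor of the carriage's nest, 30 mm above the table; axes as the press's. The nest is a pocket 136 (x) by 50 (y) mm inside, end walls and +y wall 14 mm high, with a 4 mm lip on the -y side over which the dowels point at the ram. The rail belongs in it flat, x and y along the nest's. The carriage moves 32 mm to -x with each turn
- crank (a joint): crank angle (rad), grows clockwise seen from above. The arm points along (-sin q, -cos q) in the press's x, y. Starts at 0; three turns end at 18.85; stops at -0.9 and 19.75. In each turn the ram's spring makes it heavy from about 1 to 2.8 rad (up to 0.8 N m), then from 3.3 to nearly 6 rad drives it on as hard. Near whole turns it is light and rests by itself
- crank_axis (a point): point on the crank's upright axis, 112 mm above the table; the hub ends 2 mm below it. The grip is an upright black sleeve, 24 mm diameter, 112 to 167 mm above the table, spinning freely on a post clamped somewhere in the arm's slot, 53 to 91 mm from the axis: where is not measured, find it by touch or sight. The arm is 108 mm long, its top 102 mm above the table; nothing else is as high
- bush (a joint): how far the grip is pushed along the crank arm (m, positive outward) in its rubber bush, 6 N per mm; sideways strain of the grip. The bush gives at most 10 mm; more than 3.5 mm (21 N) either way is too much. Pulling along the circle, as cranking does, does not move it
- flywheel: dark steel disc, 90 mm diameter, under the crank arm. It is dragged round by the crank through oil and follows the crank's speed with a lag of about half a second, so its speed shows the crank's pace. Origin on the crank's axis
- mallet: bystander: mallet with a wooden handle, 280 mm long
- screwdriver: bystander: black screwdriver, 200 mm long
- hinge_a: bystander: steel cup hinge, 85 mm long
- hinge_b: bystander: steel cup hinge, 85 mm long
- leg: bystander: plain white cabinet leg without dowels, 160 by 40 by 40 mm
- glue: bystander: white glue bottle, 56 mm diameter, 90 mm high
Mind the look-alikes: they are no part of the job. Leave any blue or orange look-alike of the rail alone.

How it is judged:
On the way, in this order (a step that is already met when the one before it is completed fails the run):
1. the rail is seated in the nest, dowels towards the ram and still standing out, released, the crank not yet wound (x of rail in the frame of nest between -0.005 and 0.005 m and y of rail in the frame of nest between -0.005 and 0.005 m and z of rail in the frame of nest between -0.003 and 0.003 m and angle between the x axis of rail and the x axis of nest, either way round below 0.08 rad and angle between rail's own z axis and vertical below 0.05 rad and value of joint crank below 0.7 rad and value of joint each of dowel_a, dowel_b, dowel_c below 0.003 m and contact force between the fingers and rail below 0.2 N), for 0.2 s.
2. in the first turn the first dowel is driven in, the last still standing out (value of joint dowel_a above 0.006 m and value of joint dowel_c below 0.003 m and value of joint crank below 7 rad), for 0.05 s.
3. all three dowels are driven in (value of joint each of dowel_a, dowel_b, dowel_c above 0.006 m), for 0.05 s.
At the end, for the whole second after the job is handed in: All three dowels are pushed at least 6 mm into the rail; the rail lies flat in the nest (within 5 mm and 0.08 rad of the nest's centre and axes); the crank stands three turns on (18.85 rad, give or take 0.7), at rest and released (all of step 3 and x of rail in the frame of nest between -0.005 and 0.005 m and y of rail in the frame of nest between -0.005 and 0.005 m and z of rail in the frame of nest between -0.003 and 0.003 m and angle between the x axis of rail and the x axis of nest, either way round below 0.08 rad and angle between rail's own z axis and vertical below 0.05 rad and value of joint crank between 18.1496 and 19.5496 rad and velocity of joint crank between -0.1 and 0.1 rad/s and linear speed of rail below 0.02 m/s and contact force between the fingers and press below 0.2 N and contact force between the fingers and rail below 0.2 N); the robot touches nothing.
It fails at once if the crank races: the flywheel turns faster than 3.0 rad/s (angular speed of flywheel above 3 rad/s).
It fails at once if the crank is stopped on the way: between 1.5 rad after the start of the winding and 1 rad before its end the flywheel falls below 0.2 rad/s (value of joint crank between 1.5 and 17.8496 rad and angular speed of flywheel below 0.2 rad/s).
It fails at once if the grip is strained sideways: its bush is pushed more than 3.5 mm along the arm (value of joint bush above 0.0035 m or value of joint bush below -0.0035 m).
It fails at once if a bystander is moved more than 30 mm (distance of any of mallet, screwdriver, hinge_a, hinge_b, leg, glue from where it was at the start of the episode above 0.03 m).
It also fails if it takes over 72 s, if anything falls off the work surface, if the arm or the gripper's body presses on something with over 40 N, if the wrist force passes 120 N, or if a joint passes its speed limit or range.

### The arm

A 7-joint arm with a two-finger parallel gripper is mounted at the origin on the work surface. World frame = base frame: x ahead of the robot, y to its left, z up, the work surface at z = 0. Lengths are in m, angles in rad, forces in N, time in s.
With the tool pointing down it reaches from about 0.4 to 0.875 m from the base axis. Payload 19.3 kg.
Tool frame: the origin (TCP) lies at the very end of the fingers, on their centre line; the grasp point (between the pads) lies 19 mm behind it; z points along the fingers, x is the direction in which the jaws open and shut, and the axes are right-handed (so a half turn about z gives the same grasp; the last joint's range is limited). The gripper opens to 85 mm and grips with 20 to 120 N. Pads are 22 mm wide; open, the fingers measure 114 mm over their backs; the gripper's body (76 mm by 85 mm) begins 54 mm behind the grasp point. The pads swing forward as they close: fully open they stand 13 mm farther back than shut.
Start: joints at [-1.341, 0.521, -0.036, 1.599, 0.021, 1.021, -0.113], TCP at [0.185, 0.597, 0.231] pointing down, gripper open.
Joint ranges: [-2.91, 2.91], [-0.3, 2.13], [-1.5, 1.42], [0.17, 2.43], [-1.26, 4.41], [0.16, 1.93], [-2.52, 2.52]. Speed limits (rad/s): [1.89, 1.89, 2.39, 2.39, 3.01, 3.01, 3.01].

### API

Orientations are given as [roll, pitch, yaw] about the fixed x, y, z axes, in that order (R = Rz(yaw) Ry(pitch) Rx(roll)).
In Python, from workcell import observe, eyes, job_done gives the robot as it stands. The module is installed in compiled form; this text tells all that it offers.
- The arm moves only by the shell command python3 -m pendant 'ROWS' [FORCE]. ROWS is JSON, a list of rows, each an object of numbers: "dx", "dy", "dz": the shift along the tool's x, y, z in mm; "ax", "ay", "az": the turn, a rotation vector about the tool's x, y, z in degrees; "claw": the finger opening in mm, from 0 to 85.4. A call has 1 to 10 rows; each row is the pose to reach, as a shift and turn from the pose commanded when the call began, along the tool's axes at that moment; what a row does not reach only later rows make up. A row lasts 1/12 s, in which the tool goes at most 41.7 mm and 7.16 degrees, less where a joint would pass 70% of its speed; a pose out of reach is approached as far as the arm can. A call with a gripper value outside its range is refused whole. The fingers move at their own pace and stop on an object; FORCE is the grip in N (left out, the last holds). Time passes only in rows, so rows that repeat a pose let the fingers close. It gives the time, the measured TCP pose, the force and the opening at its end, in the units of the state.
- observe(): the state, without advancing time (a new reading comes with each control period).
- eyes.grab_frame(name): name is "scene" or "top"; returns a dict with "image" (480x640x3 uint8, blue, green, red), "fovy" (degrees; the focal length in pixels is half the picture's height over the tangent of half this angle, whatever the lens; pixels are square), "cx", "cy" (the principal point, pixels), "view" (4x4, takes a point from world to camera coordinates). Camera axes: x right, y up, looking along -z (the intrinsics and any distortion apply to the point x, -y, -z); pixel columns grow to the right and rows downward; lengths in m; the calibration is good to about 2 mm. A picture is of the moment at which its call begins. There is no depth.
- job_done(): hands the job in, once; it reports no verdict.
The state is a dict: "clock": time; "qpos": joint angles; "qd": joint speeds; "joint_efforts": joint torques, N m; "position": TCP position; "tool_rot": TCP orientation; "force": force on the tool from outside, world axes, zero at the start; "moment": the same for the moment, N m; "grip_width": finger opening in m.
Only numpy, scipy, OpenCV 4.12 (cv2) and the standard library are available. Lean on these libraries where they do the work, as an engineer would, in place of code of your own. Each camera call takes 0.05 s, during which the arm holds its last target.

## Working session

There is one attempt and no reset: what is moved stays moved. The work goes in short steps, Python scripts to look and compute and a shell command to move; the robot and the scene stay as the last step left them, time stands still between calls to the robot, and variables do not carry over. Pictures are saved under pics/ and viewed, and the job is handed in when it is done.

I'll start by looking at the state and both cameras.

```bash
mkdir -p pics
python3 - <<'E'
from workcell import observe, eyes
import cv2, numpy as np
s=observe(); print({k:np.round(v,3).tolist() for k,v in s.items()})
for n in ("scene","top"):
    f=eyes.grab_frame(n); cv2.imwrite(f"pics/{n}0.png",f["image"])
    print(n,f["fovy"],f["cx"],f["cy"],np.round(f["view"],4).tolist(),[k for k in f])
E
ls
```

```text
{'clock': 0.0, 'qpos': [-1.341, 0.522, -0.036, 1.6, 0.021, 1.021, -0.113], 'qd': [0.0, -0.001, 0.0, -0.001, 0.0, 0.0, -0.001], 'joint_efforts': [-0.001, -92.712, 1.981, -36.993, 0.018, 0.008, 0.0], 'position': [0.185, 0.597, 0.231], 'tool_rot': [3.142, 0.001, 1.271], 'force': [-0.026, -0.425, 0.195], 'moment': [-0.006, 0.023, 0.026], 'grip_width': 0.085}
scene 57.69758531856553 315.6102005472919 229.08495936327913 [[-0.6326, 0.7744, 0.0085, 0.2949], [-0.5964, -0.4941, 0.6326, 0.2603], [0.4941, 0.3951, 0.7745, -1.4194], [0.0, 0.0, 0.0, 1.0]] ['image', 'fovy', 'cx', 'cy', 'view']
top 53.94877824538188 316.83831387528426 238.2395284213487 [[0.0301, -0.9994, 0.0173, 0.0174], [0.9905, 0.0322, 0.1336, -0.5383], [-0.1341, 0.0131, 0.9909, -1.0783], [0.0, 0.0, 0.0, 1.0]] ['image', 'fovy', 'cx', 'cy', 'view']
pics
```

View pics/scene0.png

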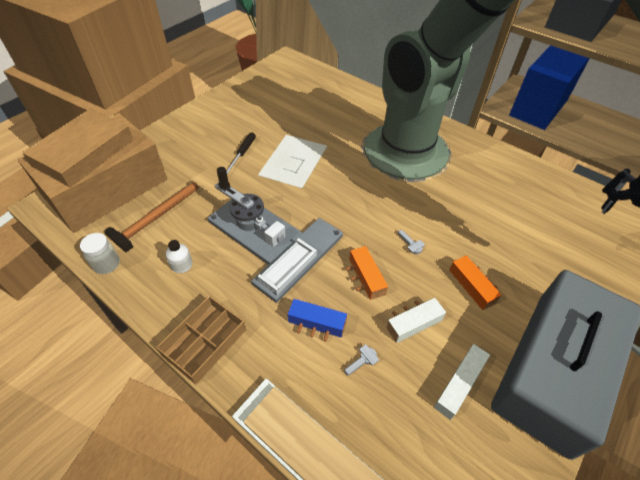

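View pics/top0.png

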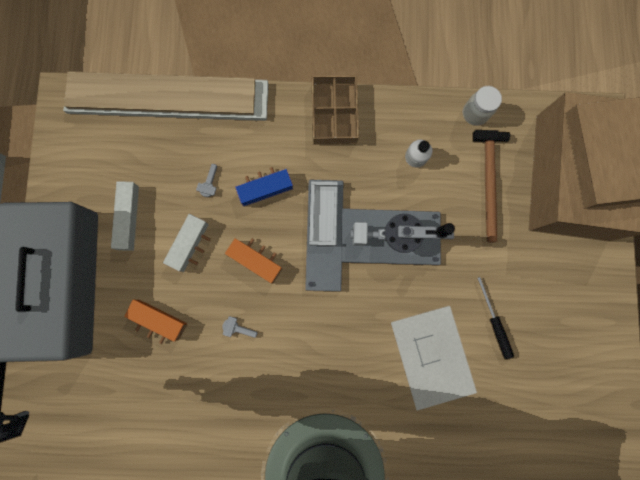

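Scene camera: the rail is at about (417,319), the press crank grip at (224,178), and the plain leg at (463,380). Top camera: the rail is at (185,243) with its dowels pointing right and down, the nest at (323,213), the crank axis at about (405,232), and the grip at about (445,231). Next I'll write the helpers and zoom in.

```bash
cat > h.py <<'E'
import numpy as np, cv2
from workcell import observe, eyes
def cam(n):
    f=eyes.grab_frame(n); f["f"]=240/np.tan(np.radians(f["fovy"])/2); f["view"]=np.array(f["view"]); return f
def ray(f,u,v):
    R=f["view"][:3,:3]; t=f["view"][:3,3]
    d=np.array([(u-f["cx"])/f["f"],-(v-f["cy"])/f["f"],-1.0])
    return -R.T@t, R.T@d/np.linalg.norm(d)
def onplane(f,u,v,z):
    o,d=ray(f,u,v); return o+d*(z-o[2])/d[2]
def tri(fa,pa,fb,pb):
    o1,d1=ray(fa,*pa); o2,d2=ray(fb,*pb)
    A=np.stack([d1,-d2],1); s=np.linalg.lstsq(A,o2-o1,rcond=None)[0]
    a=o1+d1*s[0]; b=o2+d2*s[1]; return (a+b)/2, np.linalg.norm(a-b)
def proj(f,p):
    c=f["view"][:3,:3]@np.asarray(p)+f["view"][:3,3]
    return f["cx"]+f["f"]*c[0]/-c[2], f["cy"]-f["f"]*c[1]/-c[2]
def zoom(f,x0,y0,x1,y1,k,name):
    im=cv2.resize(f["image"][y0:y1,x0:x1],None,fx=k,fy=k,interpolation=cv2.INTER_CUBIC); cv2.imwrite(name,im)
E
python3 - <<'E'
from h import *
a=cam("top"); b=cam("scene")
zoom(a,145,190,245,290,6,"pics/t_rail.png"); zoom(b,370,280,470,355,8,"pics/s_rail.png")
zoom(a,295,165,465,300,4.5,"pics/t_press.png"); zoom(b,195,150,355,310,3.7,"pics/s_press.png")
E
```

```text
(no output)
```

View pics/t_rail.png

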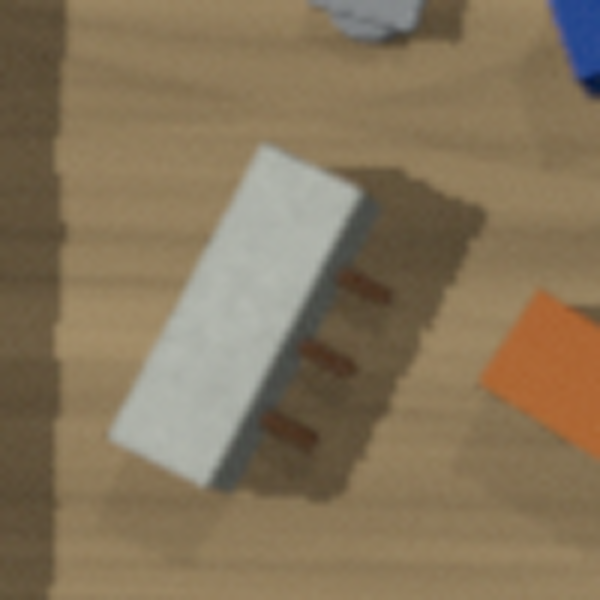

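View pics/s_rail.png

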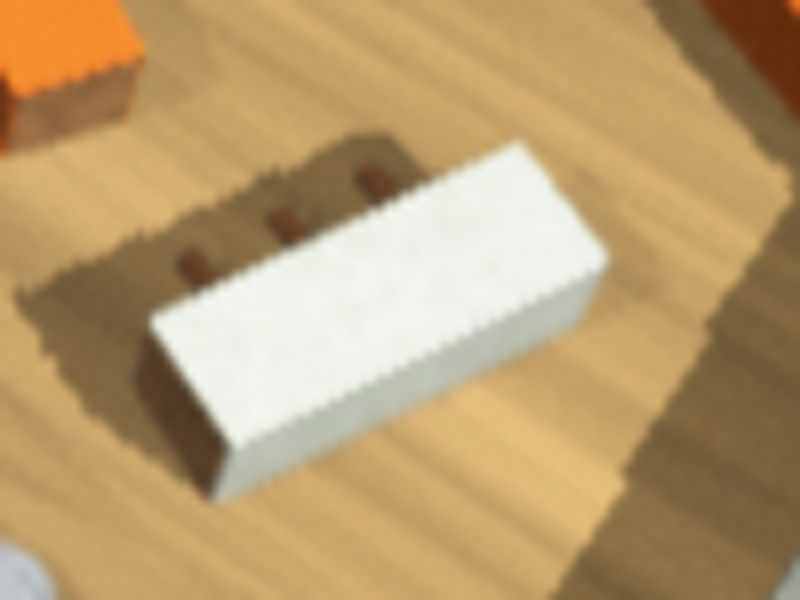

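View pics/t_press.png

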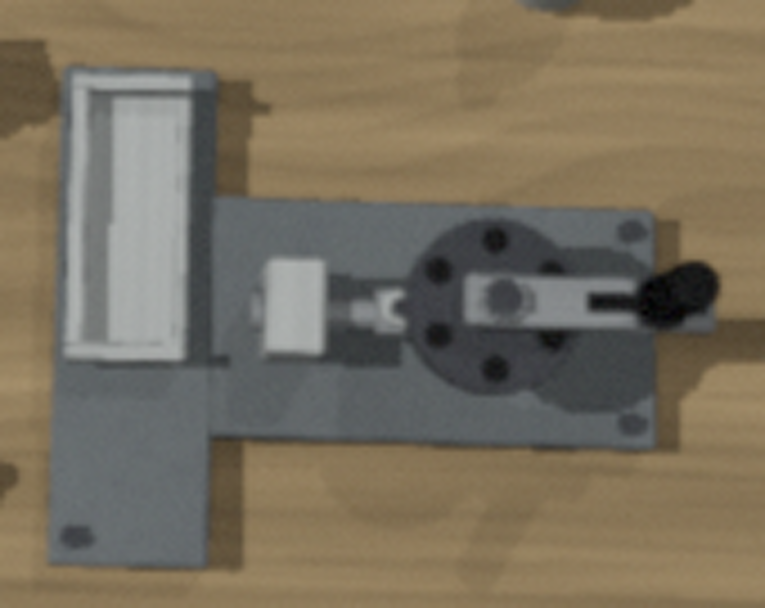

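View pics/s_press.png

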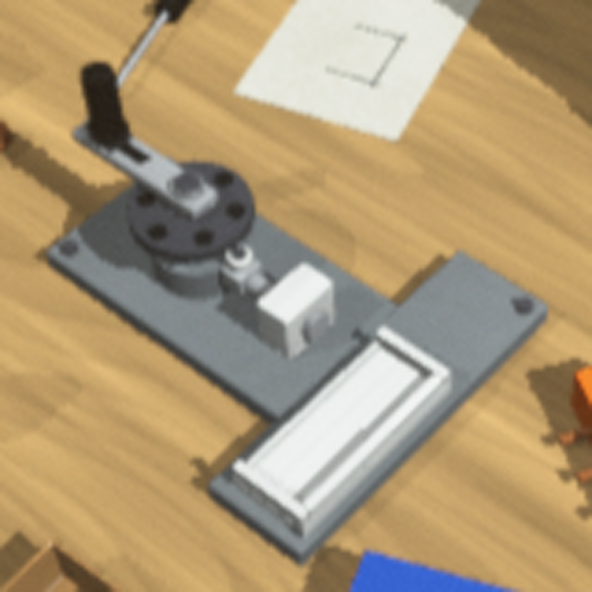

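Top view of the rail: its top corners are about (189,214), (206,222), (180,271) and (163,263), with the dowel side on the right edge. Scene view: the matching corners are A(399,336), B(389,320), C(434,298) and D(446,312). In the top press picture the nest pocket runs along world x, and the grip leans away because of perspective. Next I'll refine the corners with masks and line fits.

```bash
cat >> h.py <<'E'
def quad(f,mask):
    """mask -> 4 corners by fitting lines to the 4 sides of the largest contour's hull"""
    cs,_=cv2.findContours(mask,cv2.RETR_EXTERNAL,cv2.CHAIN_APPROX_NONE); c=max(cs,key=cv2.contourArea)
    hull=cv2.convexHull(c); e=2.0
    while True:
        p=cv2.approxPolyDP(hull,e,True)[:,0].astype(float)
        if len(p)<=4: break
        e+=0.5
    pts=c[:,0].astype(float); L=[]
    for i in range(4):
        a,b=p[i],p[(i+1)%4]; d=(b-a)/np.linalg.norm(b-a); n=np.array([-d[1],d[0]])
        s=(pts-a)@d; r=(pts-a)@n; l=np.linalg.norm(b-a)
        q=pts[(s>0.12*l)&(s<0.88*l)&(abs(r)<e+2)]
        vx,vy,x,y=cv2.fitLine(q.astype(np.float32),cv2.DIST_HUBER,0,0.01,0.01)[:,0]; L.append((x,y,vx,vy))
    out=[]
    for i in range(4):
        x,y,vx,vy=L[i-1]; X,Y,VX,VY=L[i]
        t=np.linalg.solve([[vx,-VX],[vy,-VY]],[X-x,Y-y]); out.append((x+vx*t[0],y+vy*t[0]))
    return np.array(out)
def upmask(f,x0,y0,x1,y1,fn,k=8):
    im=cv2.resize(f["image"][y0:y1,x0:x1],None,fx=k,fy=k,interpolation=cv2.INTER_CUBIC)
    return fn(im).astype(np.uint8)*255
def tofull(q,x0,y0,k=8): return (q+0.5)/k-0.5+np.array([x0,y0])
E
python3 - <<'E'
from h import *
a=cam("top"); b=cam("scene")
print(a["image"][243,185],a["image"][248,195],b["image"][318,417],b["image"][330,425])
for f,n,box in((a,"t",(145,190,245,290)),(b,"s",(370,280,470,355))):
    im=f["image"][box[1]:box[3],box[0]:box[2]]
    g=cv2.cvtColor(im,cv2.COLOR_BGR2HSV)
    print(n, np.histogram(g[...,2][g[...,1]<40],bins=12))
def white(th): return lambda im: (cv2.cvtColor(im,cv2.COLOR_BGR2HSV)[...,1]<55)&(im[...,0]>th)
for th in (110,125,140): print(th, tofull(quad(a,upmask(a,145,190,245,290,white(th))),145,190).round(2).tolist())
for th in (205,215,222): print(th, tofull(quad(b,upmask(b,370,280,470,355,white(th))),370,280).round(2).tolist())
E
```

```text
[171 179 175] [44 58 77] [235 243 240] [116 176 212]
t (array([126,  29,  16,  16,  21,  23,  47,  41,  16,  44, 139, 808]), array([ 71.        ,  80.33333333,  89.66666667,  99.        ,
       108.33333333, 117.66666667, 127.        , 136.33333333,
       145.66666667, 155.        , 164.33333333, 173.66666667,
       183.        ]))
s (array([  4,   0,   6,   5,   6,  34, 203,  55,  16,  16,  72, 868]), array([129.  , 138.75, 148.5 , 158.25, 168.  , 177.75, 187.5 , 197.25,
       207.  , 216.75, 226.5 , 236.25, 246.  ]))
110 [[188.36, 212.8], [205.15, 221.16], [178.9, 271.13], [161.93, 262.6]]
125 [[188.27, 213.2], [204.77, 221.23], [178.76, 270.79], [162.09, 262.45]]
140 [[188.4, 213.69], [204.36, 221.35], [178.62, 270.38], [162.59, 262.31]]
205 [[445.67, 312.53], [399.22, 335.28], [388.7, 319.67], [434.42, 297.82]]
215 [[445.35, 312.38], [399.24, 334.99], [388.88, 319.76], [434.37, 298.04]]
222 [[445.11, 312.25], [399.26, 334.74], [389.07, 319.82], [434.34, 298.29]]
```

Run:
```python
from h import *
a=cam("top"); b=cam("scene")
T=dict(A=(188.27,213.2),B=(204.77,221.23),C=(178.76,270.79),D=(162.09,262.45))
S=dict(A=(399.24,334.99),B=(388.88,319.76),C=(434.37,298.04),D=(445.35,312.38))
P={}
for k in T:
    p,e=tri(a,T[k],b,S[k]); P[k]=p
    print(k,p.round(4),"gap",round(e,4),"top@40",onplane(a,*T[k],.04)[:2].round(4),"scene@40",onplane(b,*S[k],.04)[:2].round(4))
c=sum(P.values())/4; print("centre",c)
n=lambda i,j:np.linalg.norm(P[i]-P[j])
print(n('A','B'),n('D','C'),n('A','D'),n('B','C'))
ym=(P['A']+P['D'])/2-(P['B']+P['C'])/2; print("yaw of rail +y",np.degrees(np.arctan2(ym[1],ym[0])))
xm=(P['A']+P['B'])/2-(P['D']+P['C'])/2; print("yaw of A/B-dir",np.degrees(np.arctan2(xm[1],xm[0])))
```

```text
A [0.5878 0.3396 0.0365] gap 0.0017 top@40 [0.5867 0.3395] scene@40 [0.59   0.3394]
B [0.57   0.3005 0.0341] gap 0.0007 top@40 [0.5688 0.2995] scene@40 [0.5733 0.3013]
C [0.4516 0.3532 0.0319] gap 0.0032 top@40 [0.4504 0.3524] scene@40 [0.4579 0.3529]
D [0.4699 0.3923 0.0338] gap 0.0041 top@40 [0.4685 0.3923] scene@40 [0.4751 0.3911]
centre [0.5198141  0.34641823 0.0340511 ]
0.043029812183313816 0.04325515526357447 0.12912781626556552 0.1296062184280726
yaw of rail +y 65.2341053681345
yaw of A/B-dir -24.02991554537912
```

The rail measures 43 x 129 mm (given: 44 x 130). Triangulated height is 34 mm against 40, so the cameras disagree by a few mm. Next I'll measure the nest and crank.

Run:
```python
from h import *
a=cam("top"); b=cam("scene")
zoom(a,300,172,350,252,7.4,"pics/t_nest.png"); zoom(b,250,230,325,305,7.9,"pics/s_nest.png")
zoom(a,370,200,465,265,8,"pics/t_crank.png"); zoom(b,205,160,275,235,7.9,"pics/s_crank.png")
```

```text
(no output)
```

View pics/t_nest.png

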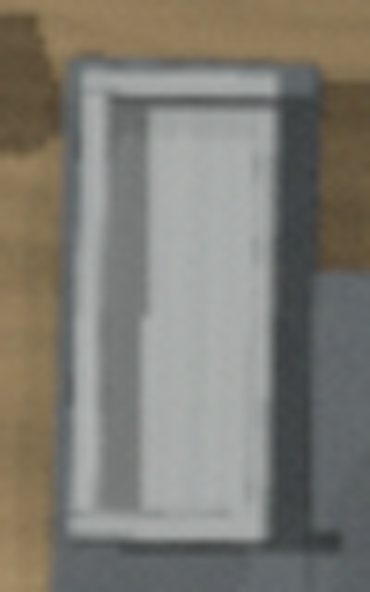

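View pics/s_nest.png

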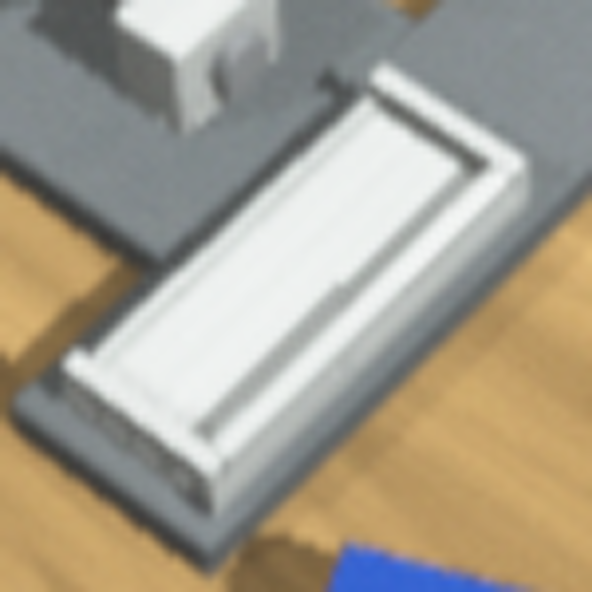

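View pics/t_crank.png

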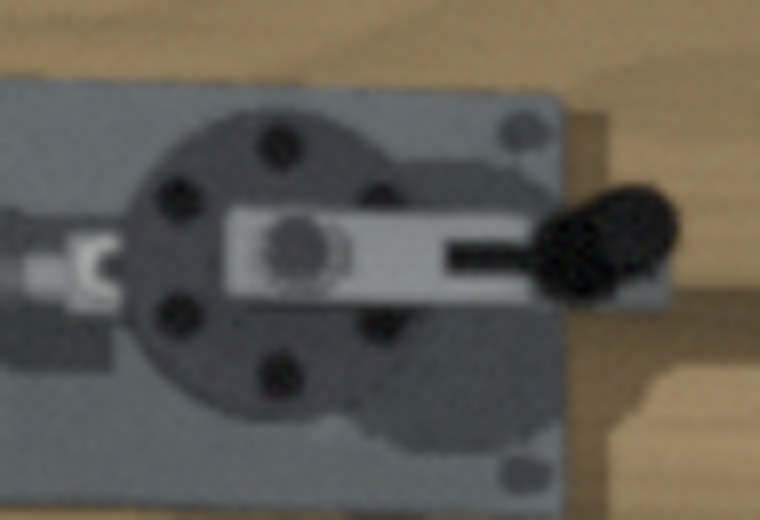

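View pics/s_crank.png

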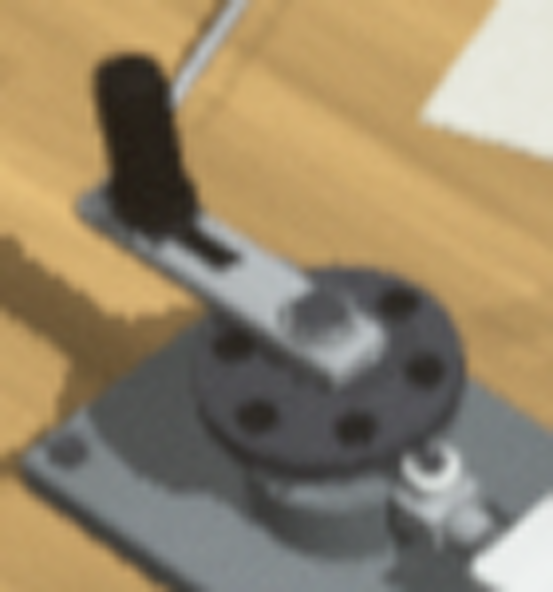

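Top nest picture: the outer wall corners are at about (311,181), (337.5,181.5), (336,245) and (309,244.5). Scene nest picture: the pocket's matching outer wall-top corners are at about (259,277), (277.5,288.5), (316.5,250) and (298,238.5). Crank: the hub centre in the top view is about (406.9,231) and the sleeve is visible in both views. Now I'll triangulate.

Run:
```python
from h import *
a=cam("top"); b=cam("scene")
t=lambda x,y:((x+.5)/7.4-.5+300,(y+.5)/7.4-.5+172)
s=lambda x,y:((x+.5)/7.9-.5+250,(y+.5)/7.9-.5+230)
# P=+x end/ -y... names: xp/xm , yp/ym outer wall tops
T={"xpyp":t(83,66),"xpym":t(280,70),"xmym":t(269,541),"xmyp":t(68,537)}
S={"xpyp":s(216,470),"xpym":s(70,355),"xmym":s(380,65),"xmyp":s(524,165)}
for k in T:
    p,e=tri(a,T[k],b,S[k]); print(k,p.round(4),round(e,4),onplane(a,*T[k],.044)[:2].round(4),onplane(b,*S[k],.044)[:2].round(4))
print("inner +y wall foot/top edges")
for k,x,y in(("xp top-inner",105,95),("xm top-inner",97,514),("xp lip",266,100),("xm lip",258,514)): print(k,onplane(a,*t(x,y),.044)[:2].round(4),onplane(a,*t(x,y),.030)[:2].round(4))
for k,x,y in(("xp yp inner",213,438),("xm yp inner",487,163),("xm ym",372,93),("xp ym",95,360)): print(k,onplane(b,*s(x,y),.044)[:2].round(4),onplane(b,*s(x,y),.030)[:2].round(4))
# hub
th=lambda x,y:((x+.5)/8-.5+370,(y+.5)/8-.5+200)
sh=lambda x,y:((x+.5)/7.9-.5+205,(y+.5)/7.9-.5+160)
for n,pt,ps in(("hub top",th(295,249),sh(320,306)),("sleeve top",th(636,228),sh(133,72)),("sleeve base",th(574,262),sh(160,218))):
    p,e=tri(a,pt,b,ps); print(n,p.round(4),round(e,4))
print("hub@110",onplane(a,*th(295,249),.11),onplane(b,*sh(320,306),.11))
print("slv top@167",onplane(a,*th(636,228),.167),onplane(b,*sh(133,72),.167))
print("slv base@112",onplane(a,*th(574,262),.112))
# flywheel
for n,pt in(("fw L",th(122,265)),("fw T",th(285,107)),("fw B",th(280,422))): print(n,onplane(a,*pt,.09)[:2])
```

```text
xpyp [0.6756 0.0527 0.042 ] 0.0007 [0.6749 0.053 ] [0.6766 0.0533]
xpym [ 0.6752 -0.0098  0.0438] 0.0019 [ 0.6758 -0.0105] [ 0.6749 -0.0089]
xmym [ 0.5242 -0.012   0.0372] 0.0022 [ 0.5227 -0.0108] [ 0.5286 -0.0094]
xmyp [0.5242 0.051  0.0359] 0.0047 [0.5219 0.0529] [0.5301 0.0527]
inner +y wall foot/top edges
xp top-inner [0.6656 0.0456] [0.6691 0.0456]
xm top-inner [0.5295 0.0439] [0.5313 0.0439]
xp lip [ 0.6657 -0.0063] [ 0.6692 -0.007 ]
xm lip [ 0.5312 -0.0071] [ 0.533  -0.0078]
xp yp inner [0.6689 0.045 ] [0.663  0.0385]
xm yp inner [0.537 0.043] [0.529  0.0365]
xm ym [ 0.5391 -0.0038] [ 0.5311 -0.0112]
xp ym [ 0.6713 -0.0017] [ 0.6654 -0.009 ]
hub top [ 0.5524 -0.1648  0.1063] 0.0031
sleeve top [ 0.5515 -0.2426  0.1634] 0.0017
sleeve base [ 0.5522 -0.2447  0.0958] 0.0008
hub@110 [ 0.55085265 -0.16277279  0.11      ] [ 0.55525542 -0.16347697  0.11      ]
slv top@167 [ 0.5503632  -0.24076789  0.167     ] [ 0.55415857 -0.24016997  0.167     ]
slv base@112 [ 0.54943464 -0.2398273   0.112     ]
fw L [ 0.54784231 -0.11795959]
fw T [ 0.59470095 -0.16384318]
fw B [ 0.50474774 -0.16288829]
```

Both views agree to within about 4 mm in x. At the known heights, the top view gives:

| Item | Position (m) |
|---|---|
| rail | (0.5186, 0.3459) |
| nest | (0.599, 0.020), yaw about 0 |
| crank axis | (0.551, -0.163) |
| grip radius | about 77 mm |

The crank axis fits the nest position minus 183 mm in y. Before moving I'll check the tall toolbox on the way.

Run:
```python
from h import *
a=cam("top"); b=cam("scene")
for pt,ps in(((97,209),(501,384)),((96,357),(568,272)),((75,203),(0,0))):
    if ps!=(0,0): print(tri(a,pt,b,ps))
for z in(.1,.2): print(z,onplane(a,97,209,z),onplane(a,96,357,z))
# waypoints -> tool axes of the present pose
s=observe(); from scipy.spatial.transform import Rotation as R
M=R.from_euler("xyz",s["tool_rot"]).as_matrix(); p=np.array(s["position"])
for w in((.30,.33,.30),(.5186,.3459,.25)): print(w,(M.T@(np.array(w)-p)*1000).round(0))
```

```text
(array([0.57835073, 0.54564078, 0.08138034]), np.float64(0.021320593201052784))
(array([0.24423614, 0.53829587, 0.08109236]), np.float64(0.06033652635913359))
0.1 [0.57863833 0.52639722 0.1       ] [0.25769811 0.4989509  0.1       ]
0.2 [0.56032318 0.48048196 0.2       ] [0.27023995 0.45567448 0.2       ]
(0.3, 0.33, 0.3) [-221.  189.  -69.]
(0.5186, 0.3459, 0.25) [-141.  393.  -19.]
```

```bash
python3 -m pendant '[{"dz":-40},{"dz":-70},{"dx":-40,"dy":30,"dz":-70},{"dx":-75,"dy":55,"dz":-70},{"dx":-110,"dy":80,"dz":-70},{"dx":-145,"dy":105,"dz":-70},{"dx":-180,"dy":130,"dz":-70},{"dx":-205,"dy":160,"dz":-70},{"dx":-215,"dy":195,"dz":-70},{"dx":-205,"dy":230,"dz":-70}]'
python3 - <<'E'
from h import *
s=observe(); from scipy.spatial.transform import Rotation as R
M=R.from_euler("xyz",s["tool_rot"]).as_matrix(); p=np.array(s["position"])
for w in((.5186,.3459,.20),): print(w,(M.T@(np.array(w)-p)*1000).round(1))
E
```

```text
(0.5186, 0.3459, 0.2) [-141.3  393.3   31.3]schema error: expected keys dx, dy, dz, ax, ay, az, claw
```

```bash
python3 -m pendant '[{"dx":0,"dy":0,"dz":-40,"ax":0,"ay":0,"az":0,"claw":85},{"dx":0,"dy":0,"dz":-70,"ax":0,"ay":0,"az":0,"claw":85},{"dx":-40,"dy":30,"dz":-70,"ax":0,"ay":0,"az":0,"claw":85},{"dx":-75,"dy":55,"dz":-70,"ax":0,"ay":0,"az":0,"claw":85},{"dx":-110,"dy":80,"dz":-70,"ax":0,"ay":0,"az":0,"claw":85},{"dx":-145,"dy":105,"dz":-70,"ax":0,"ay":0,"az":0,"claw":85},{"dx":-180,"dy":130,"dz":-70,"ax":0,"ay":0,"az":0,"claw":85},{"dx":-205,"dy":160,"dz":-70,"ax":0,"ay":0,"az":0,"claw":85},{"dx":-215,"dy":195,"dz":-70,"ax":0,"ay":0,"az":3,"claw":85},{"dx":-205,"dy":230,"dz":-70,"ax":0,"ay":0,"az":7,"claw":85}]'
python3 - <<'E'
from h import *
s=observe(); from scipy.spatial.transform import Rotation as R
M=R.from_euler("xyz",s["tool_rot"]).as_matrix(); p=np.array(s["position"])
for w in((.5186,.3459,.20),): print(w,(M.T@(np.array(w)-p)*1000).round(1))
E
```

```text
clock: 1.53
position: [0.3442, 0.3292, 0.3024]
tool_rot: [3.141, -0.001, 1.146]
force: [0.7, 2.4, 1.0]
grip_width: 0.0849
(0.5186, 0.3459, 0.2) [ 87.1 152.  102.5]
```

```bash
python3 -m pendant '[{"dx":17,"dy":30,"dz":10,"ax":0,"ay":0,"az":0,"claw":85},{"dx":35,"dy":61,"dz":30,"ax":0,"ay":0,"az":0,"claw":85},{"dx":52,"dy":91,"dz":50,"ax":0,"ay":0,"az":0,"claw":85},{"dx":69,"dy":121,"dz":70,"ax":0,"ay":0,"az":0,"claw":85},{"dx":87,"dy":152,"dz":85,"ax":0,"ay":0,"az":0,"claw":85},{"dx":87,"dy":152,"dz":102,"ax":0,"ay":0,"az":0,"claw":85},{"dx":87,"dy":152,"dz":102,"ax":0,"ay":0,"az":0,"claw":85}]'
python3 - <<'E'
from h import *
a=cam("top"); b=cam("scene"); s=observe(); p=s["position"]
print(proj(a,p),proj(b,p))
from scipy.spatial.transform import Rotation as R
M=R.from_euler("xyz",s["tool_rot"]).as_matrix()
for f,n in((a,"t"),(b,"s")):
    im=f["image"].copy()
    u,v=map(int,proj(f,p)); x0,y0=max(0,u-60),max(0,v-60)
    k=6; z=cv2.resize(im[y0:y0+110,x0:x0+120],None,fx=k,fy=k,interpolation=cv2.INTER_CUBIC)
    for q,c in((p,(0,0,255)),(p+M[:,0]*.0425+M[:,2]*-.013,(0,255,0)),(p-M[:,0]*.0425+M[:,2]*-.013,(255,0,0))):
        U,V=proj(f,q); cv2.circle(z,(int((U+.5-x0)*k),int((V+.5-y0)*k)),4,c,-1)
    cv2.imwrite(f"pics/{n}_hov.png",z)
E
```

```text
clock: 2.12
position: [0.5182, 0.349, 0.1955]
tool_rot: [-3.14, 0.005, 1.147]
force: [-1.3, -0.0, -0.9]
grip_width: 0.0851
(np.float64(160.43362617370948), np.float64(232.18919604646138)) (np.float64(435.9158400225522), np.float64(276.8327787622787))
```

View pics/t_hov.png

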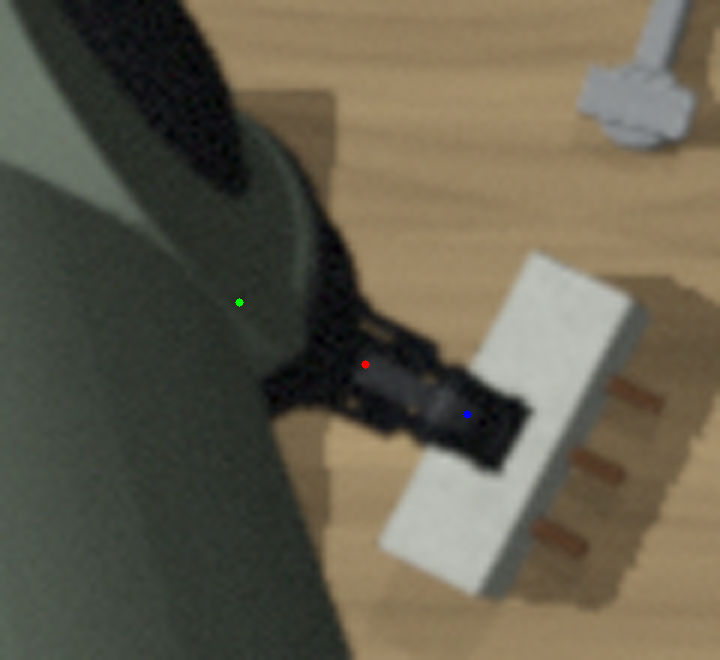

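View pics/s_hov.png

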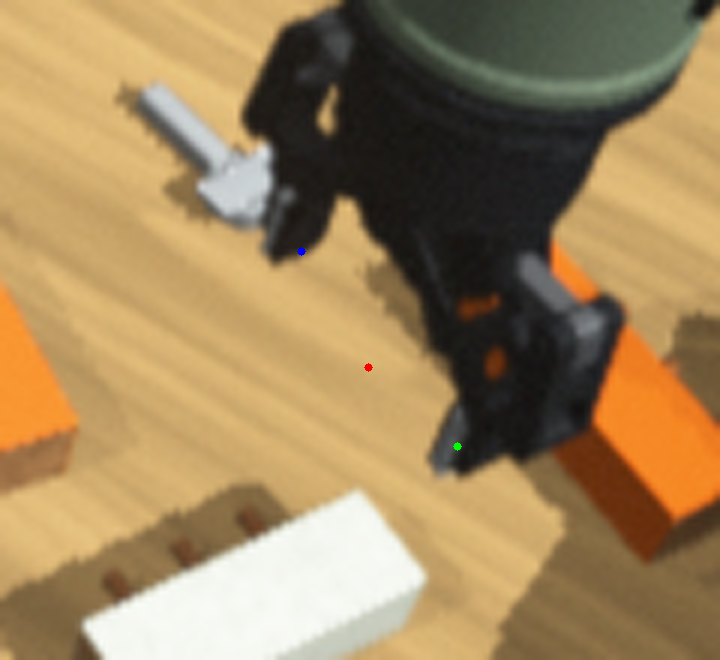

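In the scene view the fingertips sit about 2 px to the lower left of where they project, so that camera reads x about 4 mm too large. In the top view the finger back lands on its projection at (513,437). I'll trust the top camera and check that the arm has settled.

Run:
```python
from h import *
s=observe(); from scipy.spatial.transform import Rotation as R
M=R.from_euler("xyz",s["tool_rot"]).as_matrix(); p=np.array(s["position"])
print(s["clock"],p,s["tool_rot"])
for w in((.5186,.3459,.016),): print(w,(M.T@(np.array(w)-p)*1000).round(1))
```

```text
2.2167 [0.51749786 0.35035512 0.19922905] [-3.14083247e+00  1.05437450e-03  1.14889655e+00]
(0.5186, 0.3459, 0.016) [ -3.4   3.  183.2]
```

```bash
python3 -m pendant '[{"dx":-3,"dy":3,"dz":35,"ax":0,"ay":0,"az":0,"claw":85},{"dx":-3,"dy":3,"dz":70,"ax":0,"ay":0,"az":0,"claw":85},{"dx":-3,"dy":3,"dz":105,"ax":0,"ay":0,"az":0,"claw":85},{"dx":-3,"dy":3,"dz":125,"ax":0,"ay":0,"az":0,"claw":85},{"dx":-3,"dy":3,"dz":135,"ax":0,"ay":0,"az":0,"claw":85},{"dx":-3,"dy":3,"dz":135,"ax":0,"ay":0,"az":0,"claw":85}]'
python3 - <<'E'
from h import *
b=cam("scene"); zoom(b,350,240,500,360,5,"pics/s_low.png")
s=observe(); from scipy.spatial.transform import Rotation as R
M=R.from_euler("xyz",s["tool_rot"]).as_matrix(); p=np.array(s["position"])
print(s["clock"],p,s["tool_rot"])
for w in((.5186,.3459,.016),): print(w,(M.T@(np.array(w)-p)*1000).round(1))
E
```

```text
clock: 2.72
position: [0.5187, 0.3467, 0.0639]
tool_rot: [-3.141, 0.001, 1.15]
force: [-0.1, -0.6, 0.4]
grip_width: 0.0851
2.7667 [0.51952432 0.34699361 0.06539941] [ 3.14141565e+00 -5.73215100e-04  1.14938865e+00]
(0.5186, 0.3459, 0.016) [-1.4 -0.4 49.4]
```

View pics/s_low.png

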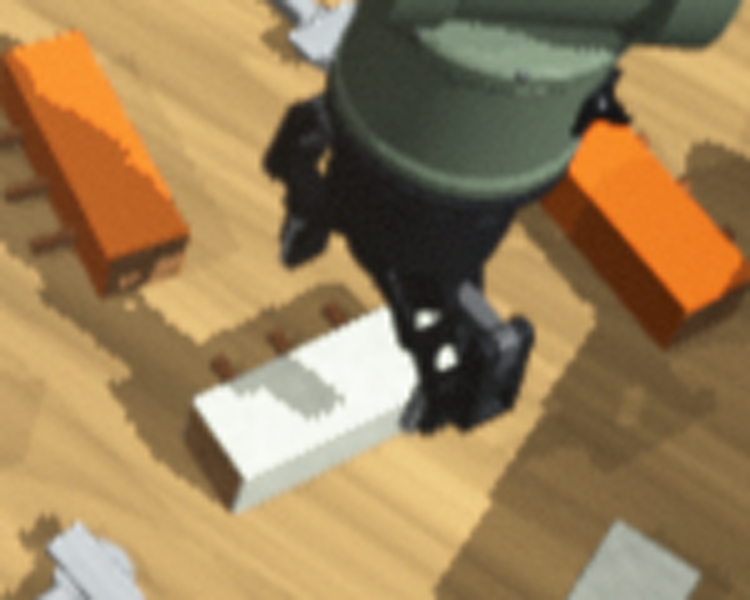

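The fingers are on either side of the rail: the far finger at (300,240) is beyond the dowel side, the near one at (430,415) outside the +y side. I'll descend and close.

```bash
python3 -m pendant '[{"dx":-1,"dy":0,"dz":20,"ax":0,"ay":0,"az":0,"claw":85},{"dx":-1,"dy":0,"dz":38,"ax":0,"ay":0,"az":0,"claw":85},{"dx":-1,"dy":0,"dz":49,"ax":0,"ay":0,"az":0,"claw":85},{"dx":-1,"dy":0,"dz":49,"ax":0,"ay":0,"az":0,"claw":70},{"dx":-1,"dy":0,"dz":49,"ax":0,"ay":0,"az":0,"claw":36},{"dx":-1,"dy":0,"dz":49,"ax":0,"ay":0,"az":0,"claw":36},{"dx":-1,"dy":0,"dz":49,"ax":0,"ay":0,"az":0,"claw":36},{"dx":-1,"dy":0,"dz":49,"ax":0,"ay":0,"az":0,"claw":36},{"dx":-1,"dy":0,"dz":49,"ax":0,"ay":0,"az":0,"claw":36}]' 40
python3 -m pendant '[{"dx":0,"dy":0,"dz":0,"ax":0,"ay":0,"az":0,"claw":36},{"dx":0,"dy":0,"dz":0,"ax":0,"ay":0,"az":0,"claw":36},{"dx":0,"dy":0,"dz":0,"ax":0,"ay":0,"az":0,"claw":36}]'
```

```text
clock: 3.52
position: [0.5199, 0.346, 0.0169]
tool_rot: [3.141, -0.002, 1.149]
force: [-1.6, -0.6, 9.3]
grip_width: 0.0432
clock: 3.77
position: [0.5199, 0.346, 0.0169]
tool_rot: [3.141, -0.002, 1.149]
force: [-2.2, -0.8, 9.0]
grip_width: 0.0432
```

Gripped at 43.2 mm. I'll lift and carry it above the nest while turning it 24° counter-clockwise.

```bash
python3 -m pendant '[{"dx":0,"dy":0,"dz":-25,"ax":0,"ay":0,"az":0,"claw":36},{"dx":0,"dy":0,"dz":-60,"ax":0,"ay":0,"az":0,"claw":36},{"dx":-15,"dy":12,"dz":-90,"ax":0,"ay":0,"az":-1,"claw":36},{"dx":-45,"dy":35,"dz":-90,"ax":0,"ay":0,"az":-4,"claw":36},{"dx":-75,"dy":59,"dz":-90,"ax":0,"ay":0,"az":-7,"claw":36},{"dx":-105,"dy":82,"dz":-90,"ax":0,"ay":0,"az":-10,"claw":36},{"dx":-135,"dy":105,"dz":-90,"ax":0,"ay":0,"az":-13,"claw":36},{"dx":-165,"dy":129,"dz":-90,"ax":0,"ay":0,"az":-16,"claw":36},{"dx":-195,"dy":152,"dz":-90,"ax":0,"ay":0,"az":-19,"claw":36},{"dx":-225,"dy":176,"dz":-90,"ax":0,"ay":0,"az":-22,"claw":36}]'
python3 - <<'E'
from h import *
s=observe(); from scipy.spatial.transform import Rotation as R
M=R.from_euler("xyz",s["tool_rot"]).as_matrix(); p=np.array(s["position"])
for w in((.600,.020,.107),): print(w,(M.T@(np.array(w)-p)*1000).round(1), 90-np.degrees(s["tool_rot"][2]))
E
```

```text
clock: 4.6
position: [0.5879, 0.0664, 0.1064]
tool_rot: [3.14, -0.0, 1.535]
force: [0.0, 0.6, -2.1]
grip_width: 0.0431
(0.6, 0.02, 0.107) [-45.9  13.7  -0.6] 2.0264533292849904
```

```bash
python3 -m pendant '[{"dx":-25,"dy":7,"dz":0,"ax":0,"ay":0,"az":-1,"claw":36},{"dx":-40,"dy":11,"dz":0,"ax":0,"ay":0,"az":-2,"claw":36},{"dx":-48,"dy":13.5,"dz":0,"ax":0,"ay":0,"az":-2.1,"claw":36},{"dx":-48,"dy":13.5,"dz":0,"ax":0,"ay":0,"az":-2.1,"claw":36},{"dx":-48,"dy":13.5,"dz":0,"ax":0,"ay":0,"az":-2.1,"claw":36},{"dx":-48,"dy":13.5,"dz":0,"ax":0,"ay":0,"az":-2.1,"claw":36}]'
python3 - <<'E'
from h import *
a=cam("top"); b=cam("scene"); s=observe(); print(s["position"],s["tool_rot"],s["force"])
zoom(a,290,160,400,270,5.4,"pics/t_over.png"); zoom(b,220,200,360,310,5.6,"pics/s_over.png")
E
```

```text
clock: 5.1
position: [0.5991, 0.0216, 0.1055]
tool_rot: [3.142, -0.001, 1.571]
force: [-0.5, 0.1, -1.9]
grip_width: 0.0434
[0.59907927 0.02141052 0.10540302] [-3.14159265e+00 -4.37503281e-04  1.57127218e+00] [-0.14937364  0.32257006 -1.86236345]
```

View pics/t_over.png

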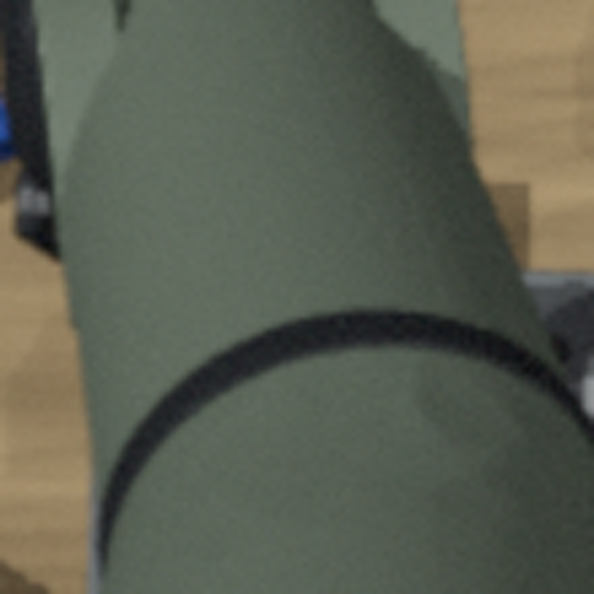

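View pics/s_over.png

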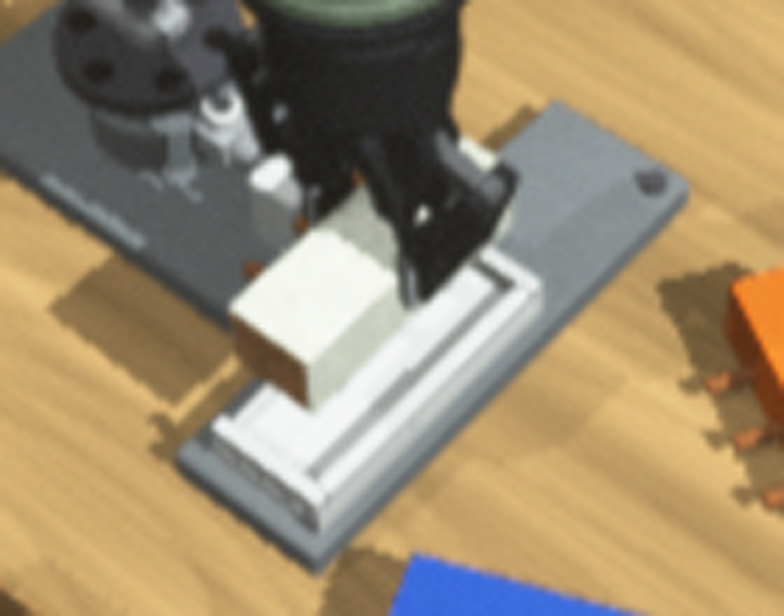

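Top view: the arm hides the rail. Scene view: the rail hovers over the nest with its dowels towards the ram, and its +x end top corners are at about (232,305) and (308,368) in the crop. I'll use that end to check the rail's x against the nest in the same camera.

Run:
```python
from h import *
b=cam("scene"); s=observe(); zoom(b,255,235,310,285,14,"pics/s_over2.png")
k=5.6; c=lambda x,y:((x+.5)/k-.5+220,(y+.5)/k-.5+200)
zt=s["position"][2]-.0169+.04
for n,x,y,z in(("top xp ym",231,306,zt),("top xp yp",308,370,zt),("bot xp yp",311,410,zt-.04),("bot xp ym",240,350,zt-.04)):
    print(n,onplane(b,*c(x,y),z).round(4))
print("nest xp outer in this frame:", [onplane(b,*c(x,y),.044).round(4) for x,y in((215,425),(317,507))])
```

```text
top xp ym [0.6669 0.0019 0.1285]
top xp yp [0.6701 0.0472 0.1285]
bot xp yp [0.6654 0.0411 0.0885]
bot xp ym [ 0.6622 -0.0022  0.0885]
nest xp outer in this frame: [array([ 0.6776, -0.0077,  0.044 ]), array([0.6798, 0.054 , 0.044 ])]
```

View pics/s_over2.png

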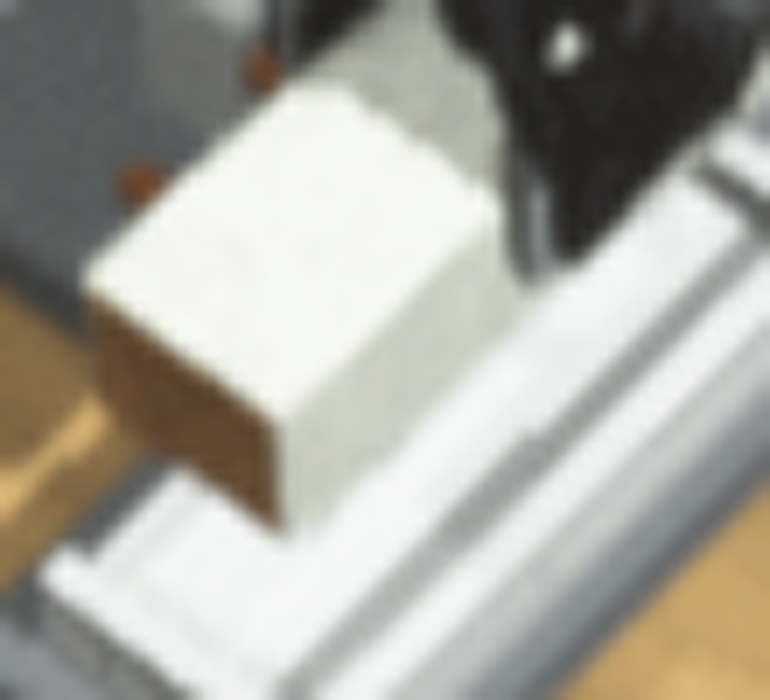

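The relative measurement puts the rail about 1.2 mm short in x and 1.4 mm over in y. I'll correct that and lower it.

```bash
python3 -m pendant '[{"dx":-2,"dy":1.5,"dz":10,"ax":0,"ay":0,"az":0,"claw":36},{"dx":-2,"dy":1.5,"dz":25,"ax":0,"ay":0,"az":0,"claw":36},{"dx":-2,"dy":1.5,"dz":36,"ax":0,"ay":0,"az":0,"claw":36},{"dx":-2,"dy":1.5,"dz":42,"ax":0,"ay":0,"az":0,"claw":36},{"dx":-2,"dy":1.5,"dz":42,"ax":0,"ay":0,"az":0,"claw":36},{"dx":-2,"dy":1.5,"dz":42,"ax":0,"ay":0,"az":0,"claw":36}]'
python3 - <<'E'
from h import *
b=cam("scene"); zoom(b,230,215,320,300,8,"pics/s_low2.png"); s=observe(); print(s["position"],s["tool_rot"],s["force"])
E
```

```text
clock: 5.75
position: [0.6006, 0.0178, 0.063]
tool_rot: [-3.141, 0.0, 1.57]
force: [0.4, -0.9, -2.2]
grip_width: 0.043
[0.60091289 0.01775411 0.06348727] [3.14143567e+00 2.52717171e-05 1.56941765e+00] [ 0.49496145 -0.41631091 -1.95675518]
```

View pics/s_low2.png

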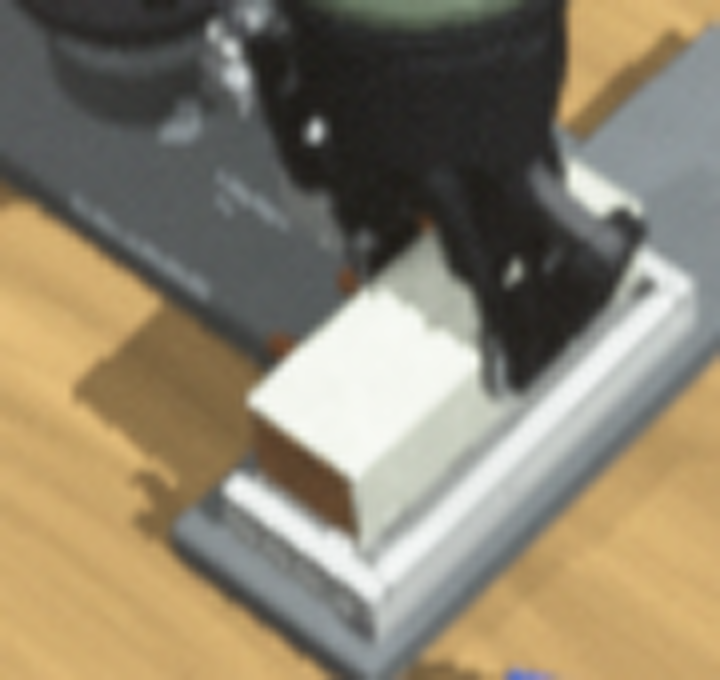

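The rail's end is over the pocket, inside the end wall, with its bottom corner at (360,545) just inside the wall at (375,590). y is now 2 mm under, so I'll correct and go on down.

```bash
python3 -m pendant '[{"dx":2,"dy":-0.5,"dz":0,"ax":0,"ay":0,"az":0,"claw":36},{"dx":2,"dy":-0.5,"dz":0,"ax":0,"ay":0,"az":0,"claw":36},{"dx":2,"dy":-0.5,"dz":4,"ax":0,"ay":0,"az":0,"claw":36},{"dx":2,"dy":-0.5,"dz":8,"ax":0,"ay":0,"az":0,"claw":36},{"dx":2,"dy":-0.5,"dz":12,"ax":0,"ay":0,"az":0,"claw":36},{"dx":2,"dy":-0.5,"dz":14,"ax":0,"ay":0,"az":0,"claw":36},{"dx":2,"dy":-0.5,"dz":16,"ax":0,"ay":0,"az":0,"claw":36},{"dx":2,"dy":-0.5,"dz":16,"ax":0,"ay":0,"az":0,"claw":36}]'
python3 - <<'E'
from h import *
b=cam("scene"); zoom(b,230,215,320,300,8,"pics/s_low3.png"); s=observe(); print(s["position"],s["tool_rot"],s["force"])
E
```

```text
clock: 6.47
position: [0.6001, 0.0197, 0.0471]
tool_rot: [-3.141, 0.0, 1.569]
force: [-0.4, 0.4, -2.7]
grip_width: 0.0433
[0.60022224 0.01969692 0.04715499] [-3.14142915e+00  4.48406836e-05  1.56935100e+00] [-0.62952064  0.39363198 -1.78802057]
```

View pics/s_low3.png

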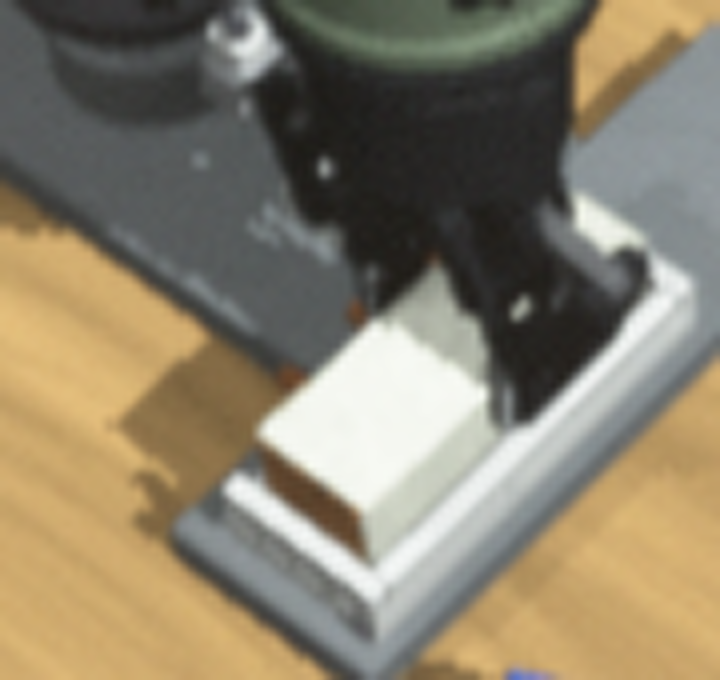

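It's in the pocket, within about a millimetre of the floor. I'll go down 1 mm more, then open and lift clear.

```bash
python3 -m pendant '[{"dx":0,"dy":0,"dz":1,"ax":0,"ay":0,"az":0,"claw":36},{"dx":0,"dy":0,"dz":1,"ax":0,"ay":0,"az":0,"claw":36}]'
python3 -m pendant '[{"dx":0,"dy":0,"dz":0,"ax":0,"ay":0,"az":0,"claw":55},{"dx":0,"dy":0,"dz":0,"ax":0,"ay":0,"az":0,"claw":70},{"dx":0,"dy":0,"dz":0,"ax":0,"ay":0,"az":0,"claw":75},{"dx":0,"dy":0,"dz":0,"ax":0,"ay":0,"az":0,"claw":75},{"dx":0,"dy":0,"dz":-30,"ax":0,"ay":0,"az":0,"claw":75},{"dx":0,"dy":0,"dz":-65,"ax":0,"ay":0,"az":0,"claw":75},{"dx":0,"dy":0,"dz":-100,"ax":0,"ay":0,"az":0,"claw":75},{"dx":0,"dy":0,"dz":-140,"ax":0,"ay":0,"az":0,"claw":75},{"dx":0,"dy":0,"dz":-180,"ax":0,"ay":0,"az":0,"claw":75}]'
```

```text
clock: 6.68
position: [0.6003, 0.0197, 0.0469]
tool_rot: [3.141, 0.0, 1.569]
force: [-4.4, -0.4, 11.7]
grip_width: 0.0435
clock: 7.43
position: [0.5998, 0.0197, 0.228]
tool_rot: [-3.141, 0.0, 1.569]
force: [1.0, -0.3, 0.2]
grip_width: 0.0752
```

It seated with an 11.7 N floor reaction before release. I'll check it in the camera and read the joints before going to the crank.

Run:
```python
from h import *
b=cam("scene"); zoom(b,230,215,320,300,8,"pics/s_seat.png"); s=observe(); print(s["clock"],s["qpos"].round(3) if hasattr(s["qpos"],"round") else s["qpos"],s["position"])
```

```text
7.4833 [-0.125  0.477 -0.009  1.664  0.005  0.992  1.433] [0.60282473 0.01977777 0.2359886 ]
```

View pics/s_seat.png

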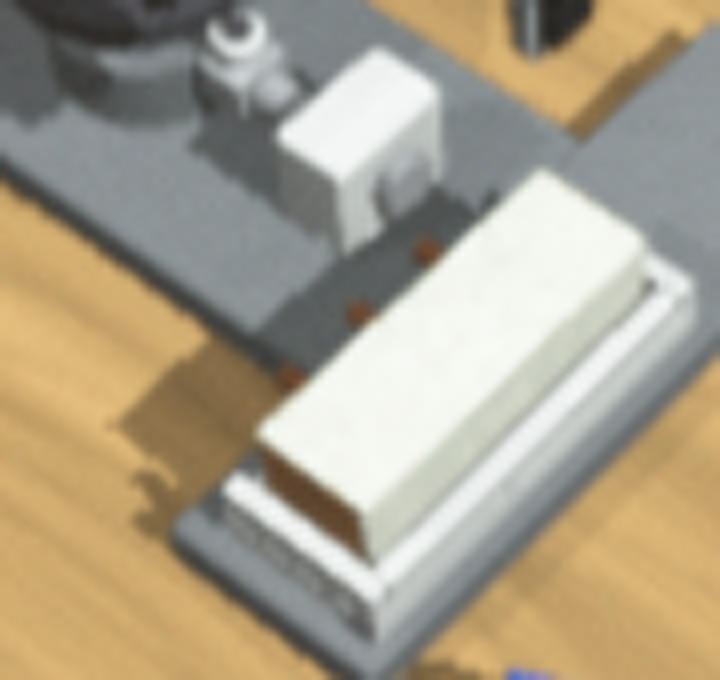

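The rail sits flat in the pocket with all three dowels standing out towards the ram. Now to above the crank grip, turning the jaws to lie along the tangent (world x).

```bash
python3 -m pendant '[{"dx":-20,"dy":-4,"dz":0,"ax":0,"ay":0,"az":6,"claw":75},{"dx":-50,"dy":-10,"dz":0,"ax":0,"ay":0,"az":13,"claw":75},{"dx":-80,"dy":-16,"dz":0,"ax":0,"ay":0,"az":20,"claw":75},{"dx":-110,"dy":-22,"dz":0,"ax":0,"ay":0,"az":27,"claw":75},{"dx":-140,"dy":-27,"dz":0,"ax":0,"ay":0,"az":34,"claw":75},{"dx":-170,"dy":-33,"dz":0,"ax":0,"ay":0,"az":41,"claw":75},{"dx":-200,"dy":-39,"dz":0,"ax":0,"ay":0,"az":48,"claw":75},{"dx":-225,"dy":-44,"dz":0,"ax":0,"ay":0,"az":55,"claw":75},{"dx":-245,"dy":-48,"dz":0,"ax":0,"ay":0,"az":62,"claw":75},{"dx":-260,"dy":-49,"dz":0,"ax":0,"ay":0,"az":69,"claw":75}]'
python3 - <<'E'
from h import *
s=observe(); print(s["position"],np.degrees(s["tool_rot"]))
E
```

```text
clock: 8.32
position: [0.5499, -0.2425, 0.2264]
tool_rot: [3.141, 0.0, 0.357]
force: [0.1, 0.3, -0.3]
grip_width: 0.0747
[ 0.5499065  -0.24254543  0.22639594] [1.79965851e+02 1.58422704e-02 2.04594588e+01]
```

```bash
python3 -m pendant '[{"dx":0,"dy":0,"dz":0,"ax":0,"ay":0,"az":7,"claw":60},{"dx":0,"dy":0,"dz":0,"ax":0,"ay":0,"az":14,"claw":60},{"dx":0,"dy":0,"dz":0,"ax":0,"ay":0,"az":21,"claw":60},{"dx":0,"dy":0,"dz":0,"ax":0,"ay":0,"az":21,"claw":60},{"dx":0,"dy":0,"dz":0,"ax":0,"ay":0,"az":21,"claw":60}]'
python3 - <<'E'
from h import *
a=cam("top"); b=cam("scene"); zoom(b,190,130,300,230,7,"pics/s_cr.png"); cv2.imwrite("pics/t_cr.png",a["image"])
s=observe(); p=s["position"]; print(p,np.degrees(s["tool_rot"]),s["force"],s["moment"])
k=7
print([tuple((np.array(proj(b,q))+.5-[190,130])*k) for q in (p,np.array([.5506,-.2405,.167]))])
E
```

```text
clock: 8.73
position: [0.5509, -0.24, 0.2261]
tool_rot: [3.141, 0.0, 0.003]
force: [-0.3, -1.1, -0.6]
grip_width: 0.06
[ 0.55090743 -0.24008473  0.2262678 ] [-1.79999029e+02  3.24485584e-03  1.67215637e-01] [ 0.90164483  0.91881677 -0.60308263] [0.00471103 0.00841424 0.01152923]
[(np.float64(203.39440821616824), np.float64(144.07296606148455)), (np.float64(229.8777483893454), np.float64(268.6958416130136))]
```

View pics/s_cr.png

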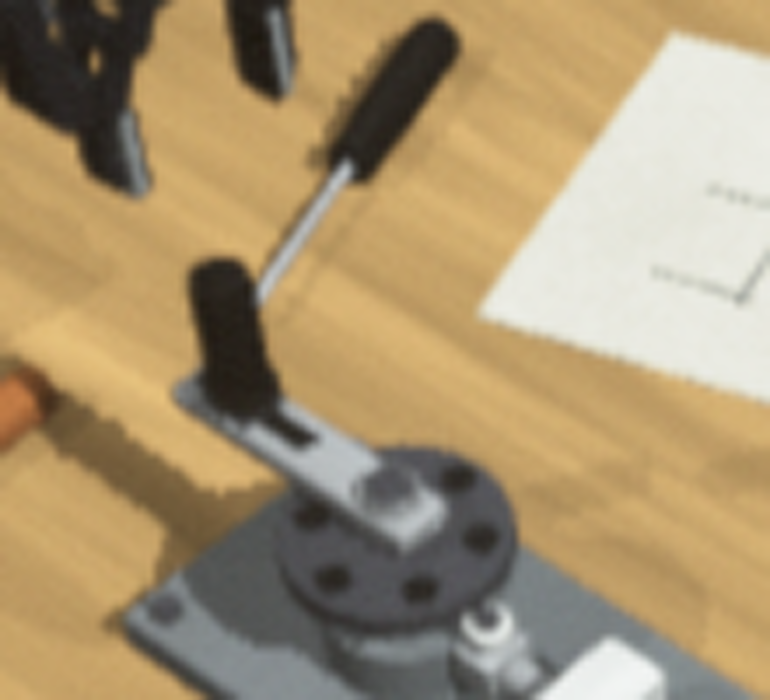

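View pics/t_cr.png

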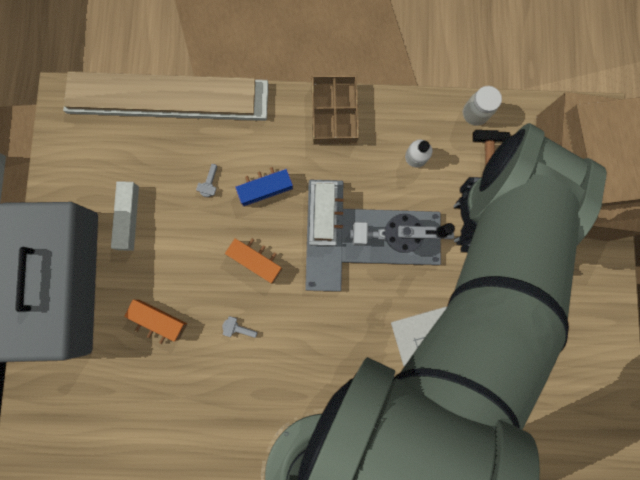

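Scene: the fingertips straddle the sleeve line, with their midpoint about (192,140) in the crop above the sleeve top at (220,268). Top: the rail sits in the nest, and no bystander has moved. I'll descend around the sleeve.

```bash
python3 -m pendant '[{"dx":0,"dy":0,"dz":30,"ax":0,"ay":0,"az":0,"claw":60},{"dx":0,"dy":0,"dz":60,"ax":0,"ay":0,"az":0,"claw":60},{"dx":0,"dy":0,"dz":85,"ax":0,"ay":0,"az":0,"claw":60},{"dx":0,"dy":0,"dz":100,"ax":0,"ay":0,"az":0,"claw":60},{"dx":0,"dy":0,"dz":100,"ax":0,"ay":0,"az":0,"claw":60},{"dx":0,"dy":0,"dz":100,"ax":0,"ay":0,"az":0,"claw":60}]'
python3 - <<'E'
from h import *
b=cam("scene"); zoom(b,190,130,300,230,7,"pics/s_cr2.png")
s=observe(); print(s["position"],np.degrees(s["tool_rot"]),s["force"])
E
```

```text
clock: 9.33
position: [0.5507, -0.2403, 0.1263]
tool_rot: [-3.141, 0.001, 0.0]
force: [0.1, -0.2, 1.0]
grip_width: 0.0598
[ 0.55121352 -0.24056432  0.12718023] [ 1.79985441e+02 -4.21097131e-02 -1.17887257e-02] [-0.02559974  0.16612256  0.90406072]
```

View pics/s_cr2.png

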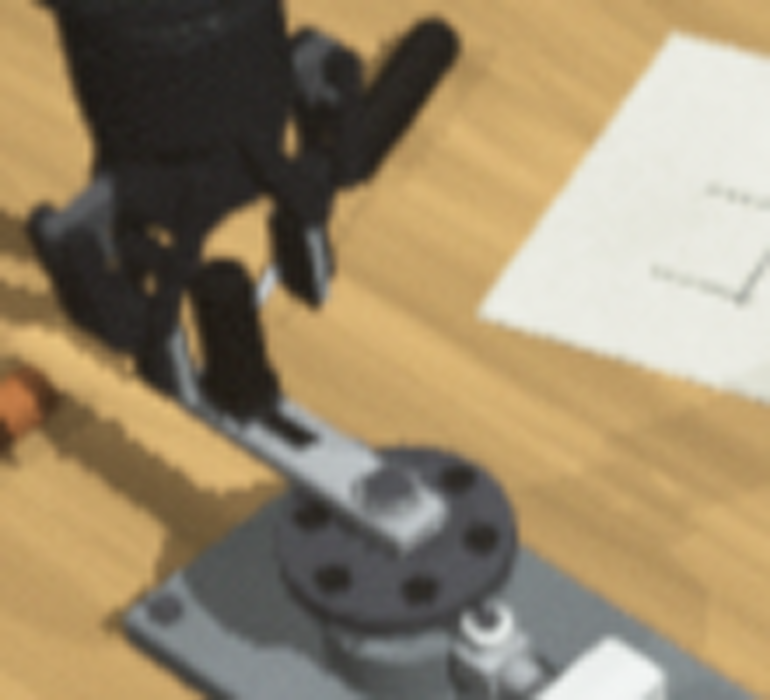

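The sleeve at (232,330) stands between the pads. I'll close on it.

```bash
python3 -m pendant '[{"dx":0,"dy":0,"dz":0,"ax":0,"ay":0,"az":0,"claw":40},{"dx":0,"dy":0,"dz":0,"ax":0,"ay":0,"az":0,"claw":32},{"dx":0,"dy":0,"dz":0,"ax":0,"ay":0,"az":0,"claw":28},{"dx":0,"dy":0,"dz":0,"ax":0,"ay":0,"az":0,"claw":24},{"dx":0,"dy":0,"dz":0,"ax":0,"ay":0,"az":0,"claw":16},{"dx":0,"dy":0,"dz":0,"ax":0,"ay":0,"az":0,"claw":16},{"dx":0,"dy":0,"dz":0,"ax":0,"ay":0,"az":0,"claw":16},{"dx":0,"dy":0,"dz":0,"ax":0,"ay":0,"az":0,"claw":16}]' 60
python3 - <<'E'
from h import *
s=observe(); print(s["position"],np.degrees(s["tool_rot"]),s["force"],s["moment"])
E
```

```text
clock: 10.05
position: [0.5514, -0.2404, 0.1271]
tool_rot: [3.141, -0.001, -0.001]
force: [-1.2, 1.3, 6.3]
grip_width: 0.0228
[ 0.55136368 -0.24036165  0.12706535] [ 1.79980098e+02 -7.42209127e-02 -7.02206884e-02] [-1.19507294  1.30922826  6.33765567] [0.08801349 0.04799803 0.04646935]
```

Gripped at 22.8 mm. Now I'll compute tables of shifts per row. Tool x is world +x and tool y is world -y, with radius about 77 mm and 6° per row, which is 5 s a turn.

```bash
cat >> h.py <<'E'
def tab(q0,qs,r,cx=0,cy=0):
    """shifts (tool x=+X, tool y=-Y, mm) from angle q0 to each q, deg"""
    c=lambda q:np.array([-np.sin(np.radians(q)),np.cos(np.radians(q))])*r
    for q in qs:
        d=c(q)-c(q0); print(q, round(d[0],1), round(d[1],1))
def rad(q,F,base=(0,0)):
    q=np.radians(q); u=np.array([-np.sin(q),-np.cos(q)]); t=np.array([-np.cos(q),np.sin(q)])
    f=np.array(F[:2])-base; print("radial(outward) on tool",(f@u).round(1),"tangential",(f@t).round(1))
E
python3 - <<'E'
from h import *
tab(0,[1,3,6,10,14,19,24,30,36],77)
E
```

```text
1 -1.3 -0.0
3 -4.0 -0.1
6 -8.0 -0.4
10 -13.4 -1.2
14 -18.6 -2.3
19 -25.1 -4.2
24 -31.3 -6.7
30 -38.5 -10.3
36 -45.3 -14.7
```

```bash
python3 -m pendant '[{"dx":-1.3,"dy":0,"dz":0,"ax":0,"ay":0,"az":0,"claw":16},{"dx":-4,"dy":-0.1,"dz":0,"ax":0,"ay":0,"az":0,"claw":16},{"dx":-8,"dy":-0.4,"dz":0,"ax":0,"ay":0,"az":0,"claw":16},{"dx":-13.4,"dy":-1.2,"dz":0,"ax":0,"ay":0,"az":0,"claw":16},{"dx":-18.6,"dy":-2.3,"dz":0,"ax":0,"ay":0,"az":0,"claw":16},{"dx":-25.1,"dy":-4.2,"dz":0,"ax":0,"ay":0,"az":0,"claw":16}]'
python3 - <<'E'
from h import *
s=observe(); print(s["position"],np.degrees(s["tool_rot"]),s["force"],s["moment"]); rad(19,s["force"],(-1.2,1.3))
tab(19,[24,30,36,42,48,54,60],77)
E
```

```text
clock: 10.55
position: [0.5266, -0.236, 0.1271]
tool_rot: [3.141, -0.002, -0.001]
force: [1.6, 0.8, 7.3]
grip_width: 0.0229
[ 0.52656377 -0.23602151  0.12707282] [ 1.79976239e+02 -1.18068451e-01 -5.68265650e-02] [1.57420092 0.81716333 7.27035399] [ 0.3606206  -0.53470002 -0.03150406]
radial(outward) on tool -0.4 tangential -2.8
24 -6.2 -2.5
30 -13.4 -6.1
36 -20.2 -10.5
42 -26.5 -15.6
48 -32.2 -21.3
54 -37.2 -27.5
60 -41.6 -34.3
```

```bash
python3 -m pendant '[{"dx":-6.2,"dy":-2.5,"dz":0,"ax":0,"ay":0,"az":0,"claw":16},{"dx":-13.4,"dy":-6.1,"dz":0,"ax":0,"ay":0,"az":0,"claw":16},{"dx":-20.2,"dy":-10.5,"dz":0,"ax":0,"ay":0,"az":0,"claw":16},{"dx":-26.5,"dy":-15.6,"dz":0,"ax":0,"ay":0,"az":0,"claw":16},{"dx":-32.2,"dy":-21.3,"dz":0,"ax":0,"ay":0,"az":0,"claw":16}]'
python3 - <<'E'
from h import *
s=observe(); print(s["position"],s["force"],s["moment"]); rad(48,s["force"],(-1.2,1.3))
tab(48,[54,60,66,72,78,84,90],77)
E
```

```text
clock: 10.97
position: [0.4945, -0.2146, 0.1271]
tool_rot: [3.141, -0.003, -0.001]
force: [5.3, 0.6, 5.0]
grip_width: 0.023
[ 0.49445835 -0.2145726   0.12711651] [5.32162158 0.56031215 4.98189076] [ 0.13149937 -1.10672732  0.00499694]
radial(outward) on tool -4.4 tangential -4.9
54 -5.1 -6.3
60 -9.5 -13.0
66 -13.1 -20.2
72 -16.0 -27.7
78 -18.1 -35.5
84 -19.4 -43.5
90 -19.8 -51.5
```

```bash
python3 -m pendant '[{"dx":-5,"dy":-6.2,"dz":0,"ax":0,"ay":0,"az":0,"claw":16},{"dx":-9.3,"dy":-12.9,"dz":0,"ax":0,"ay":0,"az":0,"claw":16},{"dx":-12.8,"dy":-20.1,"dz":0,"ax":0,"ay":0,"az":0,"claw":16}]'
python3 - <<'E'
from h import *
s=observe(); print(s["position"],s["force"],s["moment"]); rad(66,s["force"],(-1.2,1.3))
E
```

```text
clock: 11.22
position: [0.4817, -0.1947, 0.1271]
tool_rot: [3.141, -0.003, -0.001]
force: [5.2, -1.8, 6.0]
grip_width: 0.0229
[ 0.48169703 -0.19466104  0.1270958 ] [ 5.19133464 -1.83415331  5.99023671] [-0.51971227 -1.09025908  0.01805504]
radial(outward) on tool -4.6 tangential -5.5
```

```bash
python3 - <<'E'
from h import *
tab(66,[72,78,84,90,96,102],77)
E
python3 -m pendant '[{"dx":-2.7,"dy":-7.5,"dz":0,"ax":0,"ay":0,"az":0,"claw":16},{"dx":-4.6,"dy":-15.3,"dz":0,"ax":0,"ay":0,"az":0,"claw":16},{"dx":-5.7,"dy":-23.2,"dz":0,"ax":0,"ay":0,"az":0,"claw":16},{"dx":-6.1,"dy":-31.2,"dz":0,"ax":0,"ay":0,"az":0,"claw":16}]'
python3 - <<'E'
from h import *
s=observe(); print(s["position"],s["force"],s["moment"]); rad(90,s["force"],(-1.2,1.3))
E
```

```text
72 -2.9 -7.5
78 -5.0 -15.3
84 -6.2 -23.3
90 -6.7 -31.3
96 -6.2 -39.4
102 -5.0 -47.3
clock: 11.55
position: [0.4753, -0.164, 0.127]
tool_rot: [3.14, -0.002, -0.002]
force: [1.3, -6.4, 7.7]
grip_width: 0.0229
[ 0.47527782 -0.16400274  0.12704958] [ 1.33317873 -6.37784885  7.74355655] [-1.58796361 -0.15662165  0.01218621]
radial(outward) on tool -2.5 tangential -7.7
```

Run:
```python
from h import *
tab(90,[96,102,108,114,120,126,132,138],76.6)
```

```text
96 0.4 -8.0
102 1.7 -15.9
108 3.7 -23.7
114 6.6 -31.2
120 10.3 -38.3
126 14.6 -45.0
132 19.7 -51.3
138 25.3 -56.9
```

```bash
python3 -m pendant '[{"dx":0.4,"dy":-8,"dz":0,"ax":0,"ay":0,"az":0,"claw":16},{"dx":1.8,"dy":-15.9,"dz":0,"ax":0,"ay":0,"az":0,"claw":16},{"dx":3.8,"dy":-23.7,"dz":0,"ax":0,"ay":0,"az":0,"claw":16},{"dx":6.7,"dy":-31.2,"dz":0,"ax":0,"ay":0,"az":0,"claw":16}]'
python3 - <<'E'
from h import *
s=observe(); print(s["position"],s["force"],s["moment"]); rad(114,s["force"],(-1.2,1.3))
tab(114,[120,126,132,138],76.6)
E
```

```text
clock: 11.88
position: [0.4813, -0.1331, 0.127]
tool_rot: [3.14, -0.001, -0.003]
force: [-4.2, -8.4, 14.1]
grip_width: 0.0226
[ 0.48133334 -0.13308313  0.12696553] [-4.23564876 -8.39823172 14.11719048] [-1.94980945  1.25890813 -0.06797678]
radial(outward) on tool -1.2 tangential -10.1
120 3.6 -7.1
126 8.0 -13.9
132 13.1 -20.1
138 18.7 -25.8
```

```bash
python3 -m pendant '[{"dx":3.6,"dy":-7.1,"dz":0,"ax":0,"ay":0,"az":0,"claw":16},{"dx":8,"dy":-13.9,"dz":0,"ax":0,"ay":0,"az":0,"claw":16},{"dx":13.1,"dy":-20.1,"dz":0,"ax":0,"ay":0,"az":0,"claw":16},{"dx":18.7,"dy":-25.8,"dz":0,"ax":0,"ay":0,"az":0,"claw":16}]'
python3 - <<'E'
from h import *
s=observe(); print(s["position"],s["force"],s["moment"]); rad(138,s["force"],(-1.2,1.3))
tab(138,[144,150,156,162,168,174,180],76.6)
E
```

```text
clock: 12.22
position: [0.4993, -0.1072, 0.1269]
tool_rot: [3.141, 0.002, -0.003]
force: [-11.0, -4.9, 21.5]
grip_width: 0.0227
[ 0.49925703 -0.10715634  0.12687875] [-10.97980164  -4.88521147  21.45723664] [-1.24433192  2.5249827  -0.06097118]
radial(outward) on tool 1.9 tangential -11.4
144 6.2 -5.0
150 13.0 -9.4
156 20.1 -13.1
162 27.6 -15.9
168 35.3 -18.0
174 43.2 -19.3
180 51.3 -19.7
```

```bash
python3 -m pendant '[{"dx":6.2,"dy":-5.1,"dz":0,"ax":0,"ay":0,"az":0,"claw":16},{"dx":13,"dy":-9.6,"dz":0,"ax":0,"ay":0,"az":0,"claw":16},{"dx":20.1,"dy":-13.4,"dz":0,"ax":0,"ay":0,"az":0,"claw":16},{"dx":27.6,"dy":-16.3,"dz":0,"ax":0,"ay":0,"az":0,"claw":16}]'
python3 - <<'E'
from h import *
s=observe(); print(s["position"],s["force"],s["moment"]); rad(162,s["force"],(-1.2,1.3))
tab(162,[168,174,180,186,192,198],76.8)
E
```

```text
clock: 12.55
position: [0.5272, -0.0899, 0.1269]
tool_rot: [-3.141, 0.001, -0.002]
force: [-8.5, 1.7, 18.9]
grip_width: 0.0229
[ 0.52720811 -0.08993155  0.12692898] [-8.52596155  1.73940603 18.86675904] [0.26760026 2.03209699 0.00630989]
radial(outward) on tool 2.7 tangential -6.8
168 7.8 -2.1
174 15.7 -3.3
180 23.7 -3.8
186 31.8 -3.3
192 39.7 -2.1
198 47.5 -0.0
```

```bash
python3 -m pendant '[{"dx":7.8,"dy":-2.3,"dz":0,"ax":0,"ay":0,"az":0,"claw":16},{"dx":15.7,"dy":-3.7,"dz":0,"ax":0,"ay":0,"az":0,"claw":16},{"dx":23.7,"dy":-4.2,"dz":0,"ax":0,"ay":0,"az":0,"claw":16},{"dx":31.8,"dy":-3.8,"dz":0,"ax":0,"ay":0,"az":0,"claw":16}]'
python3 - <<'E'
from h import *
s=observe(); print(s["position"],s["force"],s["moment"]); rad(186,s["force"],(-1.2,1.3))
tab(186,[192,198,204,210],77)
E
```

```text
clock: 12.88
position: [0.5604, -0.0856, 0.1271]
tool_rot: [-3.141, -0.001, -0.001]
force: [0.2, 3.4, 13.0]
grip_width: 0.0226
[ 0.56040887 -0.08557248  0.12712366] [ 0.22377091  3.40951154 13.04739667] [ 0.75619448 -0.01124136  0.01583209]
radial(outward) on tool 2.2 tangential 1.2
192 8.0 1.3
198 15.7 3.3
204 23.3 6.2
210 30.5 9.9
```

```bash
python3 -m pendant '[{"dx":8,"dy":1.2,"dz":0,"ax":0,"ay":0,"az":0,"claw":16},{"dx":15.8,"dy":3.2,"dz":0,"ax":0,"ay":0,"az":0,"claw":16},{"dx":23.4,"dy":6,"dz":0,"ax":0,"ay":0,"az":0,"claw":16},{"dx":30.7,"dy":9.7,"dz":0,"ax":0,"ay":0,"az":0,"claw":16}]'
python3 - <<'E'
from h import *
s=observe(); print(s["position"],s["force"],s["moment"]); rad(210,s["force"],(-1.2,1.3))
tab(210,[216,222,228,234],77)
E
```

```text
clock: 13.22
position: [0.5922, -0.0957, 0.1272]
tool_rot: [-3.142, -0.003, -0.001]
force: [6.5, 1.3, 6.6]
grip_width: 0.0227
[ 0.59220652 -0.09566638  0.12720348] [6.52002499 1.27025521 6.55564673] [ 0.16252002 -1.54762664  0.01995206]
radial(outward) on tool 3.8 tangential 6.7
216 6.8 4.4
222 13.0 9.5
228 18.7 15.2
234 23.8 21.4
```

```bash
cat > d.py <<'E'
import numpy as np
D=np.array([[.5514,-.2404,-1.2,1.3],[.52656,-.23602,1.57,.82],[.49446,-.21457,5.32,.56],[.48170,-.19466,5.19,-1.83],[.47528,-.16400,1.33,-6.38],
[.48133,-.13308,-4.24,-8.40],[.49926,-.10716,-10.98,-4.89],[.52721,-.08993,-8.53,1.74],[.56041,-.08557,.22,3.41],[.59221,-.09567,6.52,1.27]])
E
cat >> h.py <<'E'
def fit(D):
    from scipy.optimize import least_squares
    def res(v):
        cx,cy,r=v[:3]; d=D[:,:2]*1000-[cx,cy]; R=np.hypot(*d.T); u=d/R[:,None]
        Fr=((D[:,2:]-v[3:])*u).sum(1)   # tool pushed outward => grip strain inward
        return np.r_[R-r+Fr/6, v[3:]*.1]
    o=least_squares(res,[551,-163,77,0,0]); print("centre,r,base",o.x.round(2),"res",o.fun.round(2)); return o.x
E
python3 - <<'E'
from h import *
from d import D
fit(D)
E
```

```text
centre,r,base [ 5.5333e+02 -1.6246e+02  7.7900e+01 -1.0000e-02  3.0000e-02] res [-0.14  0.17 -0.   -0.03 -0.04 -0.02  0.13 -0.06 -0.12  0.11 -0.    0.  ]
```

The fit closes well: grip circle centre (553.3, -162.5), r = 77.9 mm, residual below 0.2 mm. I'll steer on this circle from now on.

```bash
cat >> h.py <<'E'
def nxt(n=5,C=(553.3,-162.5),r=77.9,step=6):
    s=observe(); p=np.array(s["position"])*1000; d=p[:2]-C; F=np.array(s["force"][:2])
    q=np.degrees(np.arctan2(-d[0],-d[1]))%360; u=d/np.hypot(*d)
    t=np.array([-np.cos(np.radians(q)),np.sin(np.radians(q))])
    print("t",round(s["clock"],2),"q",q.round(1),"R",np.hypot(*d).round(2),"Fr",(F@u).round(1),"Ft",(F@t).round(1),"Fz",round(s["force"][2],1),"strain~",(-(F@u)/6).round(2),"z",p[2].round(1),"w",round(s["grip_width"],4),"row:",[*(p[:2]/1000).round(5),*F.round(2)])
    for i in range(1,n+1):
        a=np.radians(q+step*i); P=np.array(C)+r*np.array([-np.sin(a),-np.cos(a)])-p[:2]; print(round(np.degrees(a)%360,0),P[0].round(1),(-P[1]).round(1))
E
python3 -c "
from h import *
nxt()"
```

```text
t 13.22 q 210.2 R 77.33 Fr 4.4 Ft 5.0 Fz 6.6 strain~ -0.73 z 127.2 w 0.0227 row: [np.float64(0.59221), np.float64(-0.09567), np.float64(6.52), np.float64(1.27)]
216.0 7.1 4.0
222.0 13.4 9.1
228.0 19.2 14.9
234.0 24.3 21.3
240.0 28.7 28.1
```

```bash
python3 -m pendant '[{"dx":7.1,"dy":4,"dz":0,"ax":0,"ay":0,"az":0,"claw":16},{"dx":13.4,"dy":9.1,"dz":0,"ax":0,"ay":0,"az":0,"claw":16},{"dx":19.2,"dy":14.9,"dz":0,"ax":0,"ay":0,"az":0,"claw":16},{"dx":24.3,"dy":21.3,"dz":0,"ax":0,"ay":0,"az":0,"claw":16},{"dx":28.7,"dy":28.1,"dz":0,"ax":0,"ay":0,"az":0,"claw":16}]'
python3 -c "
from h import *
nxt(6)"
```

```text
clock: 13.63
position: [0.6209, -0.125, 0.1272]
tool_rot: [3.14, -0.004, -0.001]
force: [6.8, -3.6, 4.1]
grip_width: 0.0228
t 13.63 q 241.0 R 77.26 Fr 4.2 Ft 6.4 Fz 4.1 strain~ -0.7 z 127.2 w 0.0228 row: [np.float64(0.62087), np.float64(-0.12503), np.float64(6.77), np.float64(-3.59)]
247.0 4.1 7.0
253.0 6.9 14.7
259.0 8.9 22.6
265.0 10.0 30.7
271.0 10.3 38.8
277.0 9.7 47.0
```

```bash
python3 -m pendant '[{"dx":4.2,"dy":7,"dz":0,"ax":0,"ay":0,"az":0,"claw":16},{"dx":7.1,"dy":14.7,"dz":0,"ax":0,"ay":0,"az":0,"claw":16},{"dx":9.2,"dy":22.5,"dz":0,"ax":0,"ay":0,"az":0,"claw":16},{"dx":10.4,"dy":30.6,"dz":0,"ax":0,"ay":0,"az":0,"claw":16},{"dx":10.6,"dy":38.7,"dz":0,"ax":0,"ay":0,"az":0,"claw":16}]'
python3 -c "
from h import *
nxt(6)"
```

```text
clock: 14.05
position: [0.6306, -0.1642, 0.1271]
tool_rot: [3.14, -0.002, -0.002]
force: [4.1, -3.2, 6.6]
grip_width: 0.0228
t 14.05 q 271.3 R 77.33 Fr 4.2 Ft 3.2 Fz 6.6 strain~ -0.7 z 127.1 w 0.0228 row: [np.float64(0.63061), np.float64(-0.16419), np.float64(4.13), np.float64(-3.24)]
277.0 -0.0 8.1
283.0 -1.5 16.2
289.0 -3.8 24.0
295.0 -6.9 31.5
301.0 -10.7 38.7
307.0 -15.3 45.5
```

```bash
python3 -m pendant '[{"dx":0.1,"dy":8.1,"dz":0,"ax":0,"ay":0,"az":0,"claw":16},{"dx":-1.3,"dy":16.2,"dz":0,"ax":0,"ay":0,"az":0,"claw":16},{"dx":-3.6,"dy":24.1,"dz":0,"ax":0,"ay":0,"az":0,"claw":16},{"dx":-6.7,"dy":31.6,"dz":0,"ax":0,"ay":0,"az":0,"claw":16},{"dx":-10.5,"dy":38.9,"dz":0,"ax":0,"ay":0,"az":0,"claw":16}]'
python3 -c "
from h import *
nxt(6)"
```

```text
clock: 14.47
position: [0.6196, -0.2027, 0.1271]
tool_rot: [3.141, -0.002, -0.001]
force: [2.0, -2.0, 7.6]
grip_width: 0.0224
t 14.47 q 301.2 R 77.53 Fr 2.7 Ft 0.7 Fz 7.6 strain~ -0.45 z 127.1 w 0.0224 row: [np.float64(0.6196), np.float64(-0.20268), np.float64(1.95), np.float64(-2.0)]
307.0 -4.3 6.9
313.0 -9.5 13.2
319.0 -15.4 18.8
325.0 -21.9 23.8
331.0 -28.8 28.1
337.0 -36.1 31.6
```

```bash
python3 -m pendant '[{"dx":-4.3,"dy":6.9,"dz":0,"ax":0,"ay":0,"az":0,"claw":16},{"dx":-9.5,"dy":13.2,"dz":0,"ax":0,"ay":0,"az":0,"claw":16},{"dx":-15.4,"dy":18.8,"dz":0,"ax":0,"ay":0,"az":0,"claw":16},{"dx":-21.9,"dy":23.8,"dz":0,"ax":0,"ay":0,"az":0,"claw":16},{"dx":-28.8,"dy":28.1,"dz":0,"ax":0,"ay":0,"az":0,"claw":16},{"dx":-36.1,"dy":31.6,"dz":0,"ax":0,"ay":0,"az":0,"claw":16}]'
python3 -c "
from h import *
b=cam('scene'); zoom(b,230,215,320,300,8,'pics/s_turn1.png')
nxt(6)"
```

```text
clock: 14.97
position: [0.5832, -0.234, 0.1271]
tool_rot: [3.141, -0.002, -0.001]
force: [2.2, -0.8, 6.8]
grip_width: 0.0227
t 15.02 q 338.6 R 77.84 Fr 1.5 Ft 0.3 Fz 7.3 strain~ -0.25 z 127.1 w 0.0229 row: [np.float64(0.58166), np.float64(-0.23499), np.float64(0.25), np.float64(-1.53)]
345.0 -7.7 2.6
351.0 -15.7 4.4
357.0 -23.8 5.3
3.0 -31.9 5.3
9.0 -40.1 4.5
15.0 -48.0 2.9
```

View pics/s_turn1.png

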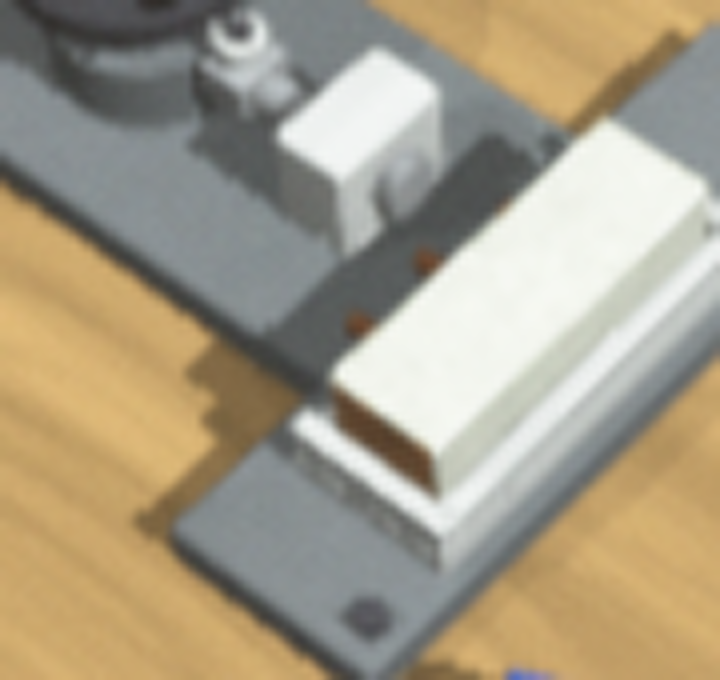

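Turn 1 worked: the scene shows dowel_a almost fully in at (505,208), dowels b and c still out at (425,262) and (357,325), and the carriage moved on one pitch. On into turn 2.

```bash
python3 -m pendant '[{"dx":-9.3,"dy":3.2,"dz":0,"ax":0,"ay":0,"az":0,"claw":16},{"dx":-17.4,"dy":5.1,"dz":0,"ax":0,"ay":0,"az":0,"claw":16},{"dx":-25.6,"dy":6,"dz":0,"ax":0,"ay":0,"az":0,"claw":16},{"dx":-33.7,"dy":6,"dz":0,"ax":0,"ay":0,"az":0,"claw":16},{"dx":-41.8,"dy":5.2,"dz":0,"ax":0,"ay":0,"az":0,"claw":16},{"dx":-49.8,"dy":3.6,"dz":0,"ax":0,"ay":0,"az":0,"claw":16}]'
python3 -c "
from h import *
nxt(7)"
```

```text
clock: 15.52
position: [0.5332, -0.2375, 0.127]
tool_rot: [3.141, -0.002, -0.002]
force: [1.5, -1.6, 7.2]
grip_width: 0.0227
t 15.52 q 15.0 R 77.62 Fr 1.2 Ft -1.8 Fz 7.2 strain~ -0.2 z 127.0 w 0.0227 row: [np.float64(0.53318), np.float64(-0.23747), np.float64(1.46), np.float64(-1.63)]
21.0 -7.8 -2.2
27.0 -15.3 -5.6
33.0 -22.3 -9.6
39.0 -28.9 -14.4
45.0 -35.0 -19.9
51.0 -40.4 -26.0
57.0 -45.2 -32.6
```

```bash
python3 -m pendant '[{"dx":-7.8,"dy":-2.2,"dz":0,"ax":0,"ay":0,"az":0,"claw":16},{"dx":-15.3,"dy":-5.6,"dz":0,"ax":0,"ay":0,"az":0,"claw":16},{"dx":-22.3,"dy":-9.6,"dz":0,"ax":0,"ay":0,"az":0,"claw":16},{"dx":-28.9,"dy":-14.4,"dz":0,"ax":0,"ay":0,"az":0,"claw":16},{"dx":-35,"dy":-19.9,"dz":0,"ax":0,"ay":0,"az":0,"claw":16},{"dx":-40.4,"dy":-26,"dz":0,"ax":0,"ay":0,"az":0,"claw":16},{"dx":-45.2,"dy":-32.6,"dz":0,"ax":0,"ay":0,"az":0,"claw":16}]'
python3 -c "
from h import *
nxt(7)"
```

```text
clock: 16.1
position: [0.4881, -0.2047, 0.127]
tool_rot: [3.141, -0.002, -0.002]
force: [-0.3, -2.9, 8.9]
grip_width: 0.0226
t 16.1 q 57.1 R 77.67 Fr 1.8 Ft -2.3 Fz 8.9 strain~ -0.3 z 127.0 w 0.0226 row: [np.float64(0.48807), np.float64(-0.20467), np.float64(-0.27), np.float64(-2.91)]
63.0 -4.3 -6.9
69.0 -7.6 -14.4
75.0 -10.1 -22.2
81.0 -11.7 -30.1
87.0 -12.6 -38.3
93.0 -12.6 -46.4
99.0 -11.7 -54.5
```

```bash
python3 -m pendant '[{"dx":-4.3,"dy":-6.9,"dz":0,"ax":0,"ay":0,"az":0,"claw":16},{"dx":-7.6,"dy":-14.4,"dz":0,"ax":0,"ay":0,"az":0,"claw":16},{"dx":-10.1,"dy":-22.2,"dz":0,"ax":0,"ay":0,"az":0,"claw":16},{"dx":-11.7,"dy":-30.1,"dz":0,"ax":0,"ay":0,"az":0,"claw":16},{"dx":-12.6,"dy":-38.3,"dz":0,"ax":0,"ay":0,"az":0,"claw":16},{"dx":-12.6,"dy":-46.4,"dz":0,"ax":0,"ay":0,"az":0,"claw":16},{"dx":-11.7,"dy":-54.5,"dz":0,"ax":0,"ay":0,"az":0,"claw":16}]'
python3 -c "
from h import *
nxt(7)"
```

```text
clock: 16.68
position: [0.4763, -0.1506, 0.127]
tool_rot: [3.14, -0.001, -0.002]
force: [-2.1, -7.8, 10.3]
grip_width: 0.0225
t 16.68 q 98.8 R 77.89 Fr 0.9 Ft -8.0 Fz 10.3 strain~ -0.14 z 127.0 w 0.0225 row: [np.float64(0.47632), np.float64(-0.15063), np.float64(-2.08), np.float64(-7.8)]
105.0 1.7 -8.0
111.0 4.1 -15.7
117.0 7.4 -23.2
123.0 11.5 -30.3
129.0 16.2 -36.9
135.0 21.7 -43.0
141.0 27.7 -48.5
```

```bash
python3 -m pendant '[{"dx":1.7,"dy":-8,"dz":0,"ax":0,"ay":0,"az":0,"claw":16},{"dx":4.1,"dy":-15.7,"dz":0,"ax":0,"ay":0,"az":0,"claw":16},{"dx":7.4,"dy":-23.2,"dz":0,"ax":0,"ay":0,"az":0,"claw":16},{"dx":11.5,"dy":-30.3,"dz":0,"ax":0,"ay":0,"az":0,"claw":16},{"dx":16.2,"dy":-36.9,"dz":0,"ax":0,"ay":0,"az":0,"claw":16},{"dx":21.7,"dy":-43,"dz":0,"ax":0,"ay":0,"az":0,"claw":16},{"dx":27.7,"dy":-48.5,"dz":0,"ax":0,"ay":0,"az":0,"claw":16}]'
python3 -c "
from h import *
nxt(7)"
```

```text
clock: 17.27
position: [0.5034, -0.1022, 0.1269]
tool_rot: [3.14, 0.001, -0.002]
force: [-7.8, -7.2, 17.8]
grip_width: 0.0227
t 17.27 q 140.4 R 78.22 Fr -0.6 Ft -10.7 Fz 17.8 strain~ 0.09 z 126.9 w 0.0227 row: [np.float64(0.50344), np.float64(-0.10223), np.float64(-7.85), np.float64(-7.23)]
146.0 6.8 -4.6
152.0 13.8 -8.8
158.0 21.2 -12.2
164.0 28.9 -14.8
170.0 36.9 -16.5
176.0 45.0 -17.5
182.0 53.1 -17.6
```

```bash
python3 -m pendant '[{"dx":6.8,"dy":-4.6,"dz":0,"ax":0,"ay":0,"az":0,"claw":16},{"dx":13.8,"dy":-8.8,"dz":0,"ax":0,"ay":0,"az":0,"claw":16},{"dx":21.2,"dy":-12.2,"dz":0,"ax":0,"ay":0,"az":0,"claw":16},{"dx":28.9,"dy":-14.8,"dz":0,"ax":0,"ay":0,"az":0,"claw":16},{"dx":36.9,"dy":-16.5,"dz":0,"ax":0,"ay":0,"az":0,"claw":16},{"dx":45,"dy":-17.5,"dz":0,"ax":0,"ay":0,"az":0,"claw":16},{"dx":53.1,"dy":-17.6,"dz":0,"ax":0,"ay":0,"az":0,"claw":16}]'
python3 -c "
from h import *
nxt(7)"
```

```text
clock: 17.85
position: [0.5578, -0.084, 0.1271]
tool_rot: [3.141, -0.001, -0.001]
force: [-1.6, -1.8, 11.1]
grip_width: 0.0225
t 17.85 q 183.3 R 78.65 Fr -1.9 Ft -1.4 Fz 11.1 strain~ 0.31 z 127.1 w 0.0225 row: [np.float64(0.55779), np.float64(-0.08398), np.float64(-1.55), np.float64(-1.79)]
189.0 8.1 1.6
195.0 16.0 3.4
201.0 23.8 5.9
207.0 31.2 9.3
213.0 38.2 13.4
219.0 44.8 18.2
225.0 50.9 23.7
```

```bash
python3 -m pendant '[{"dx":8,"dy":1.4,"dz":0,"ax":0,"ay":0,"az":0,"claw":16},{"dx":15.9,"dy":3.2,"dz":0,"ax":0,"ay":0,"az":0,"claw":16},{"dx":23.7,"dy":5.7,"dz":0,"ax":0,"ay":0,"az":0,"claw":16},{"dx":31.1,"dy":9.1,"dz":0,"ax":0,"ay":0,"az":0,"claw":16},{"dx":38.1,"dy":13.2,"dz":0,"ax":0,"ay":0,"az":0,"claw":16},{"dx":44.7,"dy":18,"dz":0,"ax":0,"ay":0,"az":0,"claw":16},{"dx":50.8,"dy":23.5,"dz":0,"ax":0,"ay":0,"az":0,"claw":16}]'
python3 -c "
from h import *
nxt(7)"
```

```text
clock: 18.43
position: [0.6095, -0.1082, 0.1272]
tool_rot: [3.14, -0.003, -0.001]
force: [4.9, -4.6, 5.1]
grip_width: 0.0224
t 18.43 q 226.0 R 78.18 Fr 0.3 Ft 6.7 Fz 5.1 strain~ -0.05 z 127.2 w 0.0224 row: [np.float64(0.60951), np.float64(-0.10816), np.float64(4.87), np.float64(-4.62)]
232.0 5.2 6.3
238.0 9.8 13.0
244.0 13.8 20.1
250.0 17.0 27.7
256.0 19.4 35.5
262.0 20.9 43.5
268.0 21.6 51.6
```

```bash
python3 -m pendant '[{"dx":5.2,"dy":6.3,"dz":0,"ax":0,"ay":0,"az":0,"claw":16},{"dx":9.8,"dy":13,"dz":0,"ax":0,"ay":0,"az":0,"claw":16},{"dx":13.8,"dy":20.1,"dz":0,"ax":0,"ay":0,"az":0,"claw":16},{"dx":17,"dy":27.7,"dz":0,"ax":0,"ay":0,"az":0,"claw":16},{"dx":19.4,"dy":35.5,"dz":0,"ax":0,"ay":0,"az":0,"claw":16},{"dx":20.9,"dy":43.5,"dz":0,"ax":0,"ay":0,"az":0,"claw":16},{"dx":21.6,"dy":51.6,"dz":0,"ax":0,"ay":0,"az":0,"claw":16}]'
python3 -c "
from h import *
nxt(7)"
```

```text
clock: 19.02
position: [0.6306, -0.1602, 0.1272]
tool_rot: [3.14, -0.003, -0.002]
force: [3.5, -3.9, 4.9]
grip_width: 0.0228
t 19.02 q 268.3 R 77.37 Fr 3.3 Ft 4.0 Fz 4.9 strain~ -0.56 z 127.2 w 0.0228 row: [np.float64(0.63063), np.float64(-0.16018), np.float64(3.45), np.float64(-3.86)]
274.0 0.3 8.1
280.0 -0.7 16.2
286.0 -2.6 24.2
292.0 -5.2 31.9
298.0 -8.7 39.2
304.0 -13.0 46.2
310.0 -17.9 52.7
```

```bash
python3 -m pendant '[{"dx":0.4,"dy":8.1,"dz":0,"ax":0,"ay":0,"az":0,"claw":16},{"dx":-0.5,"dy":16.2,"dz":0,"ax":0,"ay":0,"az":0,"claw":16},{"dx":-2.4,"dy":24.2,"dz":0,"ax":0,"ay":0,"az":0,"claw":16},{"dx":-5,"dy":31.9,"dz":0,"ax":0,"ay":0,"az":0,"claw":16},{"dx":-8.6,"dy":39.3,"dz":0,"ax":0,"ay":0,"az":0,"claw":16},{"dx":-12.9,"dy":46.3,"dz":0,"ax":0,"ay":0,"az":0,"claw":16},{"dx":-17.9,"dy":52.7,"dz":0,"ax":0,"ay":0,"az":0,"claw":16}]'
python3 -c "
from h import *
nxt(7)"
```

```text
clock: 19.6
position: [0.6122, -0.2126, 0.1271]
tool_rot: [3.14, -0.002, -0.002]
force: [3.3, -0.9, 6.4]
grip_width: 0.0228
t 19.6 q 310.4 R 77.26 Fr 3.1 Ft -1.5 Fz 6.4 strain~ -0.52 z 127.1 w 0.0228 row: [np.float64(0.61215), np.float64(-0.21256), np.float64(3.33), np.float64(-0.92)]
316.0 -5.1 6.3
322.0 -11.3 11.6
328.0 -18.0 16.3
334.0 -25.2 20.2
340.0 -32.7 23.3
346.0 -40.5 25.6
352.0 -48.5 27.1
```

```bash
python3 -m pendant '[{"dx":-5.1,"dy":6.3,"dz":0,"ax":0,"ay":0,"az":0,"claw":16},{"dx":-11.3,"dy":11.7,"dz":0,"ax":0,"ay":0,"az":0,"claw":16},{"dx":-18,"dy":16.4,"dz":0,"ax":0,"ay":0,"az":0,"claw":16},{"dx":-25.2,"dy":20.3,"dz":0,"ax":0,"ay":0,"az":0,"claw":16},{"dx":-32.7,"dy":23.4,"dz":0,"ax":0,"ay":0,"az":0,"claw":16},{"dx":-40.5,"dy":25.6,"dz":0,"ax":0,"ay":0,"az":0,"claw":16}]'
python3 -c "
from h import *
nxt(7)
b=cam('scene'); zoom(b,230,215,320,300,8,'pics/s_turn2.png')"
```

```text
clock: 20.1
position: [0.5713, -0.2379, 0.1271]
tool_rot: [3.141, -0.002, -0.002]
force: [1.8, -2.0, 8.0]
grip_width: 0.0231
t 20.1 q 346.6 R 77.47 Fr 2.3 Ft -1.3 Fz 8.0 strain~ -0.39 z 127.1 w 0.0231 row: [np.float64(0.57126), np.float64(-0.23786), np.float64(1.78), np.float64(-1.96)]
353.0 -7.9 1.9
359.0 -16.1 2.5
5.0 -24.2 2.3
11.0 -32.3 1.2
17.0 -40.2 -0.7
23.0 -47.9 -3.4
29.0 -55.2 -7.0
```

View pics/s_turn2.png

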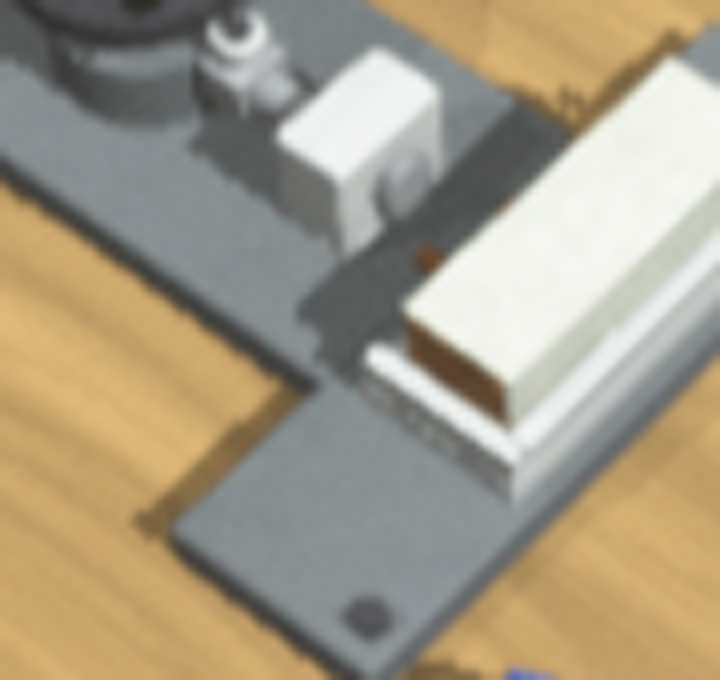

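After turn 2, only dowel_c still stands out, at (427,260). Turn 3.

```bash
python3 -m pendant '[{"dx":-8.2,"dy":1.9,"dz":0,"ax":0,"ay":0,"az":0,"claw":16},{"dx":-16.3,"dy":2.5,"dz":0,"ax":0,"ay":0,"az":0,"claw":16},{"dx":-24.4,"dy":2.3,"dz":0,"ax":0,"ay":0,"az":0,"claw":16},{"dx":-32.5,"dy":1.2,"dz":0,"ax":0,"ay":0,"az":0,"claw":16},{"dx":-40.4,"dy":-0.7,"dz":0,"ax":0,"ay":0,"az":0,"claw":16},{"dx":-48.1,"dy":-3.4,"dz":0,"ax":0,"ay":0,"az":0,"claw":16},{"dx":-55.4,"dy":-7,"dz":0,"ax":0,"ay":0,"az":0,"claw":16}]'
python3 -c "
from h import *
nxt(7)"
```

```text
clock: 20.73
position: [0.5157, -0.2305, 0.127]
tool_rot: [3.141, -0.002, -0.002]
force: [1.4, -1.4, 8.4]
grip_width: 0.023
t 20.73 q 28.9 R 77.73 Fr 0.5 Ft -1.9 Fz 8.4 strain~ -0.09 z 127.0 w 0.023 row: [np.float64(0.51568), np.float64(-0.23052), np.float64(1.36), np.float64(-1.38)]
35.0 -7.0 -4.2
41.0 -13.4 -9.2
47.0 -19.3 -14.8
53.0 -24.5 -21.1
59.0 -29.1 -27.8
65.0 -32.9 -35.0
71.0 -36.0 -42.6
```

```bash
python3 -m pendant '[{"dx":-7,"dy":-4.2,"dz":0,"ax":0,"ay":0,"az":0,"claw":16},{"dx":-13.4,"dy":-9.2,"dz":0,"ax":0,"ay":0,"az":0,"claw":16},{"dx":-19.3,"dy":-14.8,"dz":0,"ax":0,"ay":0,"az":0,"claw":16},{"dx":-24.5,"dy":-21.1,"dz":0,"ax":0,"ay":0,"az":0,"claw":16},{"dx":-29.1,"dy":-27.8,"dz":0,"ax":0,"ay":0,"az":0,"claw":16},{"dx":-32.9,"dy":-35,"dz":0,"ax":0,"ay":0,"az":0,"claw":16},{"dx":-36,"dy":-42.6,"dz":0,"ax":0,"ay":0,"az":0,"claw":16}]'
python3 -c "
from h import *
nxt(7)"
```

```text
clock: 21.32
position: [0.4798, -0.188, 0.127]
tool_rot: [3.14, -0.002, -0.002]
force: [0.2, -5.3, 8.4]
grip_width: 0.0224
t 21.32 q 70.9 R 77.78 Fr 1.5 Ft -5.1 Fz 8.4 strain~ -0.26 z 127.0 w 0.0224 row: [np.float64(0.47981), np.float64(-0.18797), np.float64(0.21), np.float64(-5.33)]
77.0 -2.4 -7.8
83.0 -3.8 -15.8
89.0 -4.4 -24.0
95.0 -4.1 -32.1
101.0 -3.0 -40.2
107.0 -1.1 -48.1
113.0 1.7 -55.8
```

```bash
python3 -m pendant '[{"dx":-2.4,"dy":-7.8,"dz":0,"ax":0,"ay":0,"az":0,"claw":16},{"dx":-3.8,"dy":-15.8,"dz":0,"ax":0,"ay":0,"az":0,"claw":16},{"dx":-4.4,"dy":-24,"dz":0,"ax":0,"ay":0,"az":0,"claw":16},{"dx":-4.1,"dy":-32.1,"dz":0,"ax":0,"ay":0,"az":0,"claw":16},{"dx":-3,"dy":-40.2,"dz":0,"ax":0,"ay":0,"az":0,"claw":16},{"dx":-1.1,"dy":-48.1,"dz":0,"ax":0,"ay":0,"az":0,"claw":16},{"dx":1.7,"dy":-55.8,"dz":0,"ax":0,"ay":0,"az":0,"claw":16}]'
python3 -c "
from h import *
nxt(7)"
```

```text
clock: 21.9
position: [0.4812, -0.1327, 0.127]
tool_rot: [3.14, -0.001, -0.003]
force: [-4.1, -8.0, 13.0]
grip_width: 0.0226
t 21.9 q 112.5 R 78.03 Fr 0.8 Ft -9.0 Fz 13.0 strain~ -0.13 z 127.0 w 0.0226 row: [np.float64(0.4812), np.float64(-0.13267), np.float64(-4.15), np.float64(-8.03)]
118.0 3.6 -7.3
124.0 7.9 -14.3
130.0 12.8 -20.7
136.0 18.5 -26.7
142.0 24.7 -32.0
148.0 31.4 -36.6
154.0 38.5 -40.5
```

```bash
python3 -m pendant '[{"dx":3.7,"dy":-7.5,"dz":0,"ax":0,"ay":0,"az":0,"claw":16},{"dx":7.9,"dy":-14.3,"dz":0,"ax":0,"ay":0,"az":0,"claw":16},{"dx":12.8,"dy":-20.7,"dz":0,"ax":0,"ay":0,"az":0,"claw":16},{"dx":18.5,"dy":-26.7,"dz":0,"ax":0,"ay":0,"az":0,"claw":16},{"dx":24.7,"dy":-32,"dz":0,"ax":0,"ay":0,"az":0,"claw":16},{"dx":31.4,"dy":-36.6,"dz":0,"ax":0,"ay":0,"az":0,"claw":16},{"dx":38.5,"dy":-40.5,"dz":0,"ax":0,"ay":0,"az":0,"claw":16}]'
python3 -c "
from h import *
nxt(7)"
```

```text
clock: 22.48
position: [0.5195, -0.0918, 0.127]
tool_rot: [3.141, 0.001, -0.002]
force: [-7.6, -5.7, 18.6]
grip_width: 0.0229
t 22.48 q 154.4 R 78.35 Fr -1.8 Ft -9.3 Fz 18.6 strain~ 0.31 z 127.0 w 0.0229 row: [np.float64(0.51947), np.float64(-0.09183), np.float64(-7.56), np.float64(-5.65)]
160.0 7.7 -2.7
166.0 15.5 -5.1
172.0 23.6 -6.6
178.0 31.7 -7.2
184.0 39.8 -7.0
190.0 47.9 -6.0
196.0 55.8 -4.1
```

```bash
python3 -m pendant '[{"dx":7.7,"dy":-2.7,"dz":0,"ax":0,"ay":0,"az":0,"claw":16},{"dx":15.5,"dy":-5,"dz":0,"ax":0,"ay":0,"az":0,"claw":16},{"dx":23.6,"dy":-6.4,"dz":0,"ax":0,"ay":0,"az":0,"claw":16},{"dx":31.7,"dy":-7,"dz":0,"ax":0,"ay":0,"az":0,"claw":16},{"dx":39.8,"dy":-6.8,"dz":0,"ax":0,"ay":0,"az":0,"claw":16},{"dx":47.9,"dy":-5.8,"dz":0,"ax":0,"ay":0,"az":0,"claw":16},{"dx":55.8,"dy":-4,"dz":0,"ax":0,"ay":0,"az":0,"claw":16}]'
python3 -c "
from h import *
nxt(7)"
```

```text
clock: 23.07
position: [0.5769, -0.0875, 0.1272]
tool_rot: [3.141, -0.002, -0.001]
force: [2.5, -2.5, 10.0]
grip_width: 0.0228
t 23.07 q 197.5 R 78.63 Fr -1.6 Ft 3.1 Fz 10.0 strain~ 0.27 z 127.2 w 0.0228 row: [np.float64(0.57694), np.float64(-0.08751), np.float64(2.46), np.float64(-2.45)]
203.0 7.4 3.6
209.0 14.7 7.2
215.0 21.6 11.6
221.0 28.0 16.6
227.0 33.8 22.4
233.0 39.0 28.7
239.0 43.5 35.5
```

```bash
python3 -m pendant '[{"dx":7.4,"dy":3.4,"dz":0,"ax":0,"ay":0,"az":0,"claw":16},{"dx":14.7,"dy":7,"dz":0,"ax":0,"ay":0,"az":0,"claw":16},{"dx":21.6,"dy":11.5,"dz":0,"ax":0,"ay":0,"az":0,"claw":16},{"dx":28,"dy":16.6,"dz":0,"ax":0,"ay":0,"az":0,"claw":16},{"dx":33.8,"dy":22.3,"dz":0,"ax":0,"ay":0,"az":0,"claw":16},{"dx":39,"dy":28.6,"dz":0,"ax":0,"ay":0,"az":0,"claw":16},{"dx":43.5,"dy":35.4,"dz":0,"ax":0,"ay":0,"az":0,"claw":16}]'
python3 -c "
from h import *
nxt(7)"
```

```text
clock: 23.65
position: [0.6208, -0.1238, 0.1272]
tool_rot: [3.14, -0.003, -0.001]
force: [4.9, -4.1, 5.4]
grip_width: 0.0226
t 23.65 q 240.2 R 77.84 Fr 2.2 Ft 6.0 Fz 5.4 strain~ -0.36 z 127.2 w 0.0226 row: [np.float64(0.62083), np.float64(-0.12378), np.float64(4.9), np.float64(-4.15)]
246.0 3.7 7.2
252.0 6.6 14.9
258.0 8.7 22.8
264.0 10.0 30.8
270.0 10.4 39.0
276.0 9.9 47.1
282.0 8.6 55.1
```

```bash
python3 -m pendant '[{"dx":3.8,"dy":7.2,"dz":0,"ax":0,"ay":0,"az":0,"claw":16},{"dx":6.7,"dy":14.9,"dz":0,"ax":0,"ay":0,"az":0,"claw":16},{"dx":8.8,"dy":22.8,"dz":0,"ax":0,"ay":0,"az":0,"claw":16},{"dx":10.1,"dy":30.8,"dz":0,"ax":0,"ay":0,"az":0,"claw":16},{"dx":10.6,"dy":39,"dz":0,"ax":0,"ay":0,"az":0,"claw":16},{"dx":10.1,"dy":47.1,"dz":0,"ax":0,"ay":0,"az":0,"claw":16},{"dx":8.8,"dy":55.1,"dz":0,"ax":0,"ay":0,"az":0,"claw":16}]'
python3 -c "
from h import *
nxt(7)"
```

```text
clock: 24.23
position: [0.6289, -0.179, 0.1272]
tool_rot: [3.14, -0.002, -0.001]
force: [4.2, -2.8, 5.6]
grip_width: 0.0228
t 24.23 q 282.3 R 77.38 Fr 4.7 Ft 1.8 Fz 5.6 strain~ -0.78 z 127.2 w 0.0228 row: [np.float64(0.6289), np.float64(-0.17899), np.float64(4.17), np.float64(-2.78)]
288.0 -1.6 8.0
294.0 -4.6 15.6
300.0 -8.3 22.8
306.0 -12.8 29.6
312.0 -18.0 35.9
318.0 -23.8 41.7
324.0 -30.1 46.8
```

```bash
python3 -m pendant '[{"dx":-1.4,"dy":8.1,"dz":0,"ax":0,"ay":0,"az":0,"claw":16},{"dx":-4.3,"dy":15.7,"dz":0,"ax":0,"ay":0,"az":0,"claw":16},{"dx":-8.1,"dy":23,"dz":0,"ax":0,"ay":0,"az":0,"claw":16},{"dx":-12.6,"dy":29.8,"dz":0,"ax":0,"ay":0,"az":0,"claw":16},{"dx":-17.8,"dy":36.1,"dz":0,"ax":0,"ay":0,"az":0,"claw":16},{"dx":-23.7,"dy":41.9,"dz":0,"ax":0,"ay":0,"az":0,"claw":16},{"dx":-30.1,"dy":47,"dz":0,"ax":0,"ay":0,"az":0,"claw":16}]'
python3 -c "
from h import *
nxt(10,step=4.5)"
```

```text
clock: 24.82
position: [0.5983, -0.2256, 0.1271]
tool_rot: [3.141, -0.002, -0.001]
force: [2.7, -1.9, 6.9]
grip_width: 0.0229
t 24.82 q 324.5 R 77.48 Fr 3.1 Ft -1.1 Fz 6.9 strain~ -0.52 z 127.1 w 0.0229 row: [np.float64(0.59827), np.float64(-0.2256), np.float64(2.72), np.float64(-1.91)]
329.0 -4.9 3.7
334.0 -10.2 6.6
338.0 -15.8 9.1
343.0 -21.6 11.2
347.0 -27.5 12.8
352.0 -33.5 14.0
356.0 -39.6 14.6
1.0 -45.7 14.8
5.0 -51.8 14.5
10.0 -57.9 13.7
```

```bash
python3 -m pendant '[{"dx":-6,"dy":4.4,"dz":0,"ax":0,"ay":0,"az":0,"claw":16},{"dx":-12,"dy":7.5,"dz":0,"ax":0,"ay":0,"az":0,"claw":16},{"dx":-18,"dy":10,"dz":0,"ax":0,"ay":0,"az":0,"claw":16},{"dx":-24,"dy":12,"dz":0,"ax":0,"ay":0,"az":0,"claw":16},{"dx":-30,"dy":13.3,"dz":0,"ax":0,"ay":0,"az":0,"claw":16},{"dx":-35,"dy":14.2,"dz":0,"ax":0,"ay":0,"az":0,"claw":16},{"dx":-39,"dy":14.6,"dz":0,"ax":0,"ay":0,"az":0,"claw":16},{"dx":-42,"dy":14.8,"dz":0,"ax":0,"ay":0,"az":0,"claw":16},{"dx":-43.5,"dy":14.8,"dz":0,"ax":0,"ay":0,"az":0,"claw":16},{"dx":-44,"dy":14.8,"dz":0,"ax":0,"ay":0,"az":0,"claw":16}]'
python3 -c "
from h import *
nxt(1)"
```

```text
clock: 25.65
position: [0.554, -0.2401, 0.1271]
tool_rot: [3.141, -0.001, -0.002]
force: [1.9, -1.9, 6.9]
grip_width: 0.0228
t 25.65 q 359.5 R 77.57 Fr 1.9 Ft -1.9 Fz 6.9 strain~ -0.32 z 127.1 w 0.0228 row: [np.float64(0.55397), np.float64(-0.24006), np.float64(1.9), np.float64(-1.9)]
6.0 -8.1 -0.0
```

Three turns are done and the crank stands at about 359.5°. I'll let it settle, open, and lift straight up.

```bash
python3 -m pendant '[{"dx":0,"dy":0,"dz":0,"ax":0,"ay":0,"az":0,"claw":16},{"dx":0,"dy":0,"dz":0,"ax":0,"ay":0,"az":0,"claw":16},{"dx":0,"dy":0,"dz":0,"ax":0,"ay":0,"az":0,"claw":16},{"dx":0,"dy":0,"dz":0,"ax":0,"ay":0,"az":0,"claw":30},{"dx":0,"dy":0,"dz":0,"ax":0,"ay":0,"az":0,"claw":45},{"dx":0,"dy":0,"dz":0,"ax":0,"ay":0,"az":0,"claw":60},{"dx":0,"dy":0,"dz":0,"ax":0,"ay":0,"az":0,"claw":60},{"dx":0,"dy":0,"dz":0,"ax":0,"ay":0,"az":0,"claw":60}]'
python3 -m pendant '[{"dx":0,"dy":0,"dz":-20,"ax":0,"ay":0,"az":0,"claw":60},{"dx":0,"dy":0,"dz":-50,"ax":0,"ay":0,"az":0,"claw":60},{"dx":0,"dy":0,"dz":-85,"ax":0,"ay":0,"az":0,"claw":60},{"dx":0,"dy":0,"dz":-120,"ax":0,"ay":0,"az":0,"claw":60},{"dx":0,"dy":0,"dz":-140,"ax":0,"ay":0,"az":0,"claw":60},{"dx":0,"dy":0,"dz":-140,"ax":0,"ay":0,"az":0,"claw":60},{"dx":0,"dy":0,"dz":-140,"ax":0,"ay":0,"az":0,"claw":60}]'
python3 - <<'E'
from h import *
a=cam("top"); b=cam("scene"); cv2.imwrite("pics/t_end.png",a["image"]); zoom(b,190,140,340,270,5.3,"pics/s_end.png")
s=observe(); print(s["clock"],s["position"],s["force"])
E
```

```text
clock: 26.32
position: [0.5537, -0.2394, 0.1262]
tool_rot: [-3.142, 0.0, -0.001]
force: [0.7, 0.5, -0.5]
grip_width: 0.0601
clock: 26.9
position: [0.5541, -0.2395, 0.2673]
tool_rot: [3.141, -0.002, -0.001]
force: [-0.0, 0.6, -1.3]
grip_width: 0.06
27.0 [ 0.5534711  -0.23924784  0.26553801] [-0.49037365 -0.58186075 -0.43490952]
```

View pics/s_end.png

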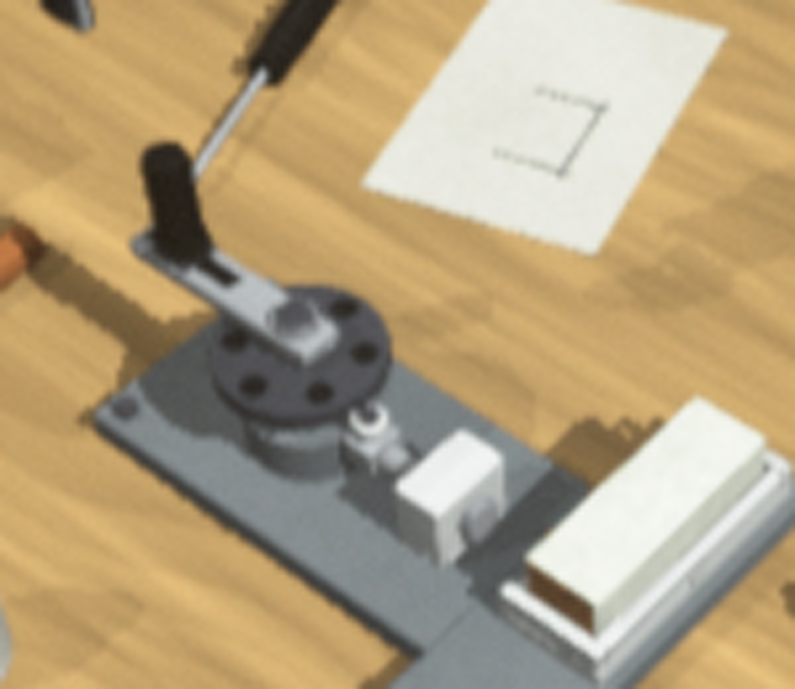

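View pics/t_end.png

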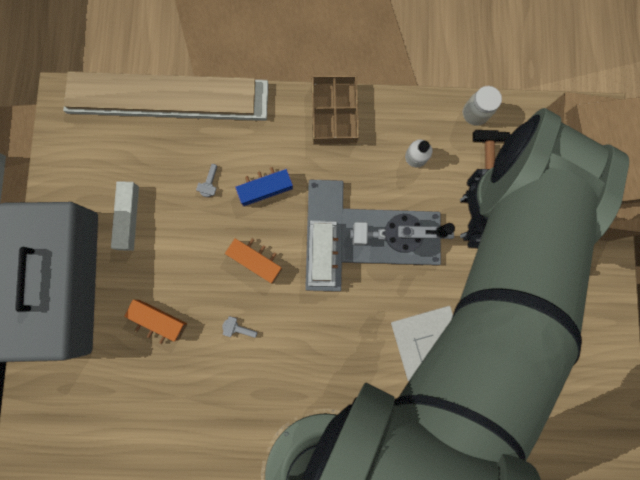

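Run:
```python
from h import *
a=cam("top"); zoom(a,295,205,375,300,6.3,"pics/t_end2.png")
T=dict(); m=lambda im:(cv2.cvtColor(im,cv2.COLOR_BGR2HSV)[...,1]<40)&(im[...,0]>165)
print(observe()["clock"])
```

```text
27.05
```

View pics/t_end2.png

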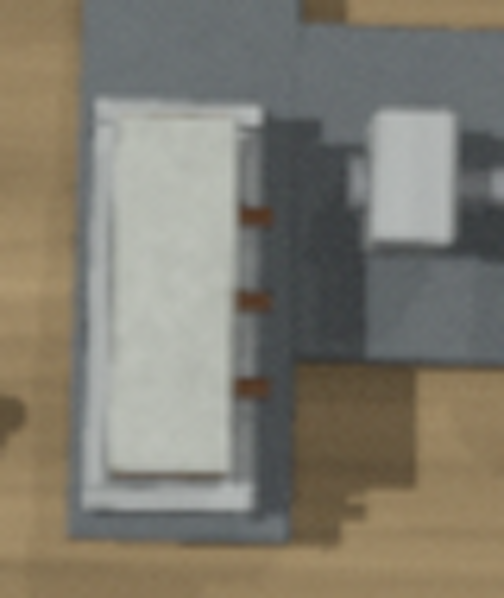

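All three dowels stand out by the same, smaller amount, with tips at about x=271 against the rail's edge at about 237 in the crop. I'll put a number on it.

Run:
```python
from h import *
a=cam("top"); k=6.3; c=lambda x,y:((x+.5)/k-.5+295,(y+.5)/k-.5+205)
for n,e,t in(("c",(239,216),(272,216)),("b",(236,301),(271,301)),("a",(234,387),(270,387))):
    E=onplane(a,*c(*e),.070); T=onplane(a,*c(*t),.042); print(n,"edge y",E[1].round(4),"tip y",T[1].round(4),"out mm",((E[1]-T[1])*1000).round(1))
xs=[onplane(a,*c(x,y),.07)[:2].round(4) for x,y in((113,118),(240,121),(231,473),(107,472))]; print("rail",xs,np.mean(xs,0))
ns=[onplane(a,*c(x,y),.044)[:2].round(4) for x,y in((96,100),(263,106),(254,511),(82,507))]; print("nest outer",ns,np.mean(ns,0))
```

```text
c edge y -0.0012 tip y -0.0148 out mm 13.6
b edge y -0.0009 tip y -0.0152 out mm 14.3
a edge y -0.001 tip y -0.0157 out mm 14.6
rail [array([0.5672, 0.0457]), array([ 0.5677, -0.0007]), array([ 0.4394, -0.0007]), array([0.4384, 0.0438])] [0.503175 0.022025]
nest outer [array([0.5782, 0.0522]), array([ 0.578 , -0.0104]), array([ 0.427 , -0.0108]), array([0.4265, 0.0525])] [0.502425 0.020875]
```

The dowels stand out about 14 mm, so they have been driven about 9 mm. The rail lies within about 2 mm of the nest centre and the gripper is clear. Handing in.

```bash
python3 -c "
from workcell import job_done, observe
print(job_done()); s=observe(); print(s['clock'],s['force'])"
```

```text
the job is handed in; nothing more can be done
None
the job is handed in; nothing more can be done
```

I set the white rail in the nest with its dowels facing the ram. I then wound the crank three turns clockwise at about 5 s a turn, let go, lifted clear and handed the job in at about 27 s.

**Last checks:**
- **Dowels:** all three stand out 13.6 to 14.6 mm in the top view, so each has been driven about 8.5 to 9.5 mm. After turn 1 only dowel_a was in, and after turn 2 only dowel_c still stood out.
- **Rail:** it lies flat in the pocket, within about 2 mm of the nest's centre.
- **Crank:** it stopped at about 359.5° of the third turn and looked at rest afterwards.
- **Grip strain:** my estimate from the wrist force stayed below about 0.8 mm, against the 3.5 mm limit. It comes only from readings at the end of each move, and the bush itself was not measured.
- **Bystanders:** none looks moved in the last top view, though the arm hid part of the mallet and the screwdriver.

**Disagreements:**
- **Cameras:** the scene camera read x about 4 mm larger than the top camera, which made triangulated heights 4 to 6 mm low (rail top 34 mm instead of 40). The gripper's known position agreed with the top camera, so I used that one with the given heights.
- **Crank circle:** the sight estimate of 77 mm about x = 551 became 77.9 mm about x = 553.3 after a fit to the forces during turn 1.

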